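# Find the full ink cartridge by weight and snap it into the printer

## Task

Of the two look-alike black ink cartridges on the bench one is full and one is spent: feel by lifting them which is heavier. Push the full, heavier one straight down into the empty bay of the printer's carriage, fully home until its latch snaps over it, feeling your way and without forcing it, and stand the spent one upright in the blue returns tray. Leave the other things on the bench where they are.

Things in the scene. Friction and masses are not known exactly. Their poses are not given: they have to be found in the camera images.
- cart_1: one of two look-alike closed black ink cartridges, upright on the bench. Case 76 (x) x 44 (y) x 78 (z) mm, origin at the centre of its underside, z up. Centred on top a grip tab, 12 mm thick along x, 30 mm wide along y, z = 78 to 108 mm: take it across the 12 mm. On the +x end a catch bar stands out 4 mm (12 mm wide, z = 17 to 25 mm): this end goes to the latch
- cart_2: the other cartridge: same look, size, axes and origin as cart_1. One of the two is full, the other spent; the full one weighs more than twice the other, both are under 0.35 kg with the weight central. Either may be the full one
- bay (a point): middle of the carriage's empty bay, at the lowest its floor can be (56 mm above the bench). The real floor lies 0 to 6 mm higher with the paper-gap setting, not measured; on it a rubber seal 1.5 mm high gives 8 N per mm, then a hard stop. x along the bay, towards the latch; z up. Inside 78.6 (x) x 46.6 (y) mm; a cartridge goes in with its axes parallel, catch bar through the 18 mm gap in the +x wall
- carriage: ink carriage of the opened printer (printer fixed; carriage anywhere along its rail, held stiffly); origin and axes as bay. The bay's walls rise 40 mm over its floor, then flare outward by about 3 mm up to 45 mm. Three colour cartridges stand on its -y side, from y = -29 mm outward, up to 102 mm over the floor; nothing near is higher. It bears at most 20 N
- latch (a joint): white sprung hinged latch on the bay's +x end: rad, 0 at rest, grows as its nose is pushed out (up to 0.35). The catch bar meets the sloped nose with the underside about 14 mm over the bay floor and must be pushed past it, some 2 to 8 N beyond the weight; about 1.5 mm over the floor, as the seal is touched, the nose snaps back to 0 over the bar.
- tray: blue open returns tray fixed to the bench, 150 (x) x 120 (y) x 36 (z) mm outside, walls and floor 4 mm; origin at the centre of its underside
- tape: roll of amber tape lying flat, 84 mm across, 24 mm high (bystander); origin at the centre of its underside
- driver: red-handled screwdriver, 160 mm long, lying along its x (bystander); origin under its middle
- cleaner: white cleaner bottle with a blue cap, 48 mm across, 110 mm high (bystander); origin at the centre of its underside
- gear: white plastic gear wheel, 44 mm across, 16 mm high (bystander); origin at the centre of its underside
Mind the look-alikes: they are no part of the job. Leave any green look-alike of the cart_2 alone. Of the things that look like the tray, the larger one is meant.

How it is judged:
By the outcome, as a careful person would: the job done as asked, in the order asked, and still so for the second after the job is handed in, with the robot touching nothing.
It also fails if it takes over 72 s, if anything falls off the work surface, if the arm or the gripper's body presses on something with over 40 N, if the wrist force passes 120 N, or if a joint passes its speed limit or range.

## Robot

A 6-joint arm with a two-finger parallel gripper is mounted at the origin on the work surface. World frame = base frame: x ahead of the robot, y to its left, z up, the work surface at z = 0. Lengths are in mm, angles in rad, forces in N, time in s.
With the tool pointing down it reaches from about 350 to 875 mm from the base axis. Payload 4.2 kg.
Tool frame: the origin (TCP) lies at the very end of the fingers, on their centre line; the grasp point (between the pads) lies 19 mm behind it; z points along the fingers, y is the direction in which the jaws open and shut (so a half turn about z gives the same grasp; the last joint's range is limited). The gripper opens to 85 mm and grips with 20 to 120 N. Pads are 22 mm wide; open, the fingers measure 114 mm over their backs; the gripper's body (76 mm by 85 mm) begins 54 mm behind the grasp point. The pads swing forward as they close: fully open they stand 13 mm farther back than shut.
Start: joints at [-0.968, 0.385, 0.008, 0, -1.194, -0.259], TCP at [210.682, -588.398, 231.312] pointing down, gripper open.
Joint ranges: [-3.14, 3.14], [-1.21, 2.06], [-1.07, 1.41], [-3.16, 2.05], [-2.99, -0.16], [-3.1, 3.1]. Speed limits (rad/s): [2.79, 2.79, 3.14, 3.14, 3.14, 3.14].

## Interface

Orientations are given as a unit quaternion [x, y, z, w].
In Python, from bench import telemetry, eyes, arm gives the robot as it stands. The module is installed in compiled form; this text tells all that it offers.
- The arm moves only by the tool move_arm, never from a script. Its argument "deltas" is text: rows parted by semicolons, each of 6 numbers parted by spaces: the shift along the tool's x, y, z in cm, then the turn, a rotation vector about the tool's x, y, z in rad. A call has 1 to 12 rows; each row shifts and turns the commanded pose from where the row before left it, along the tool's axes as they then stand; what a row does not reach is not made up. A row lasts 1/8 s, in which the tool goes at most 62.5 mm and 10.7 degrees, less where a joint would pass 70% of its speed; a pose out of reach is approached as far as the arm can. A call is refused whole if a number of a shift passes 6.25 or a number of a turn 0.188, either way. A call with a gripper value outside its range is refused whole. "grip" is the finger opening in cm, from 0 to 8.54, set as the call begins (left out, the last holds). The fingers move at their own pace and stop on an object; the grip force is fixed at half the most. Time passes only in rows, so rows that do not move let the fingers close. It gives the time, the measured TCP pose, the force and the opening at its end, in the units of the state.
- telemetry.read_state(): the state, without advancing time (a new reading comes with each control period).
- eyes.get_image(name): name is "side" or "top"; returns a dict with "pixels" (400x640x3 uint8, blue, green, red), "range_z" (400x640 float32, mm along the optical axis (not along the pixel's ray), 0 where there is no reading), "fx", "fy", "cx", "cy" (pixels), "origin" and "orientation" of the camera in the world. Camera axes: x right, y up, looking along -z (the intrinsics and any distortion apply to the point x, -y, -z); pixel columns grow to the right and rows downward; lengths in mm; the calibration is good to about 2 mm. A picture is of the moment at which its call begins.
- arm.job_done(): hands the job in, once; it reports no verdict.
Trained networks look in a picture, given as the dict that the camera call returned (one of the last four; its "shot" number tells which), for a name from the list of things; names that differ only in an ending like _2 or _b are one class to them, and where a whole thing is asked for, a point or a joint stands for the part that bears it (a point fixed in the world has none). Each returns a list of dicts, best first, with "p" (0 to 1); they miss things now and then, are a little off and sometimes report something else, mostly with a low value. They report only what shows in the picture. A call takes as long as a camera call. They do not tell look-alikes from the thing itself.
- eyes.boxes_of(picture, name): "point" ([x, y, z] in mm, in world coordinates, good to about 4 mm: the middle of the surface that is visible of it).
The state is a dict: "clock": time; "joints": joint angles; "joint_vel": joint speeds; "joint_efforts": joint torques, N m; "position": TCP position; "ee_rot": TCP orientation; "contact_force": force on the tool from outside, world axes, zero at the start; "wrist_torque": the same for the moment, N m; "gripper_width": finger opening in mm.
Only numpy, scipy, OpenCV 4.12 (cv2) and the standard library are available. Lean on these libraries where they do the work, as an engineer would, in place of code of your own. Each camera call takes 0.05 s, during which the arm holds its last target.

## Working session

There is one attempt and no reset: what is moved stays moved. The work goes in short steps, Python scripts to look and compute and a tool call to move; the robot and the scene stay as the last step left them, time stands still between calls to the robot, and variables do not carry over. Pictures are saved under pics/ and viewed, and the job is handed in when it is done.

Besides the shell and the picture viewer there is one more tool, called after "Emit:" by a JSON object that holds its "api" and its "payload", one argument or row to a line. move_arm: Moves the arm, as the interface text tells. Its arguments: {"type":"object","properties":{"deltas":{"type":"string"},"grip":{"type":"number"}},"required":["deltas"]}

```bash
mkdir -p pics
cat > h.py <<'E'
import numpy as np, cv2
from scipy.spatial.transform import Rotation as R
from bench import telemetry, eyes, arm
def cam(name,save=None):
    d=eyes.get_image(name)
    if save: cv2.imwrite('pics/'+save,d['pixels'])
    return d
def world(d):
    z=d['range_z'];v,u=np.mgrid[0:400,0:640]
    x=(u-d['cx'])/d['fx']*z; y=-(v-d['cy'])/d['fy']*z
    P=np.stack([x,y,-z],-1).reshape(-1,3)
    W=R.from_quat(d['orientation']).apply(P)+d['origin']
    W=W.reshape(400,640,3); W[z==0]=np.nan
    return W
def proj(d,p):
    q=R.from_quat(d['orientation']).inv().apply(np.array(p,float)-d['origin'])
    return d['fx']*q[0]/-q[2]+d['cx'], d['cy']-d['fy']*q[1]/-q[2]
E
python3 - <<'E'
from h import *
for n in('top','side'):
    d=cam(n,n+'1.png'); print(n,{k:v for k,v in d.items() if k not in('pixels','range_z')})
    for t in('cart_1','carriage','tray','tape','driver','cleaner','gear'):
        for b in eyes.boxes_of(d,t): print(t,round(b['p'],2),np.round(b['point']),np.round(proj(d,b['point'])))
    np.save(n+'W.npy',world(d))
s=telemetry.read_state();print(s)
E
```

```text
top {'fx': 386.09985571188486, 'fy': 386.09985571188486, 'cx': 320.06481653317474, 'cy': 198.83534807864626, 'origin': array([501.72003272, 102.06025702, 978.59142561]), 'orientation': array([-0.02522151,  0.02723818,  0.71282897, -0.70035478]), 'shot': 1}
cart_1 0.77 [445. 159.  81.] [295. 252.]
cart_1 0.66 [482. 277.  82.] [244. 237.]
cart_1 0.58 [319. 158.  78.] [296. 308.]
carriage 0.61 [ 593. -128.   99.] [419. 186.]
tray 0.89 [640. 204.   5.] [278. 174.]
tray 0.75 [824. 196.   3.] [280. 103.]
tape 0.6 [562. 473.  24.] [169. 206.]
tape 0.53 [480. 275.  84.] [244. 238.]
driver 0.57 [351. 471.  22.] [169. 292.]
cleaner 0.97 [689. 375.  76.] [202. 150.]
gear 0.66 [687. 376.  74.] [202. 151.]
gear 0.52 [369.  31.  11.] [349. 281.]
gear 0.4 [447. 162.  79.] [294. 252.]
gear 0.33 [ 593. -127.   99.] [419. 186.]
side {'fx': 394.3654942344215, 'fy': 394.3654942344215, 'cx': 306.6454752610282, 'cy': 202.05166599803303, 'origin': array([361.76946569, 792.98925152, 693.38485378]), 'orientation': array([-0.05123243,  0.40585552,  0.90216716, -0.13693408]), 'shot': 2}
cart_1 0.95 [443. 182. 
[... 410 characters left out ...]
: array([-9.68365232e-01,  3.84649437e-01,  7.88521744e-03,  8.13296257e-07,
       -1.19398383e+00, -2.58644202e-01]), 'joint_vel': array([-2.34732115e-03, -4.94585649e-04,  1.21997029e-03, -5.91981461e-04,
        6.75110895e-04, -2.58851112e-05]), 'joint_efforts': array([-3.74060328e-04, -3.92030883e+01,  1.88608789e+01,  4.19029802e+00,
       -1.91203953e-04, -1.39052153e-05]), 'position': array([ 210.69874169, -588.38659869,  231.3369495 ]), 'ee_rot': array([-1.71048344e-01,  9.85262637e-01, -2.20940103e-05,  9.73106412e-06]), 'contact_force': array([ 0.78798603, -0.19766475,  0.32977248]), 'wrist_torque': array([0.04802383, 0.02449599, 0.02287704]), 'gripper_width': 85.22620145954711}
```

View pics/top1.png

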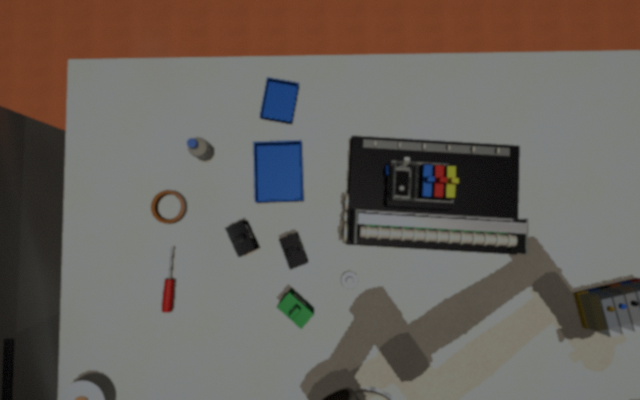

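View pics/side1.png

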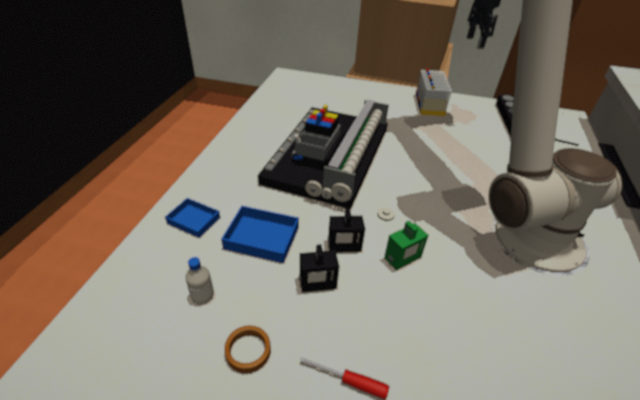

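The top view shows the two black cartridges at (294,250) and (242,237), with the green look-alike at (296,308). The larger tray is at (278,172) and the smaller one at (280,101). The empty bay is at (403,183) with its latch near (407,161), and the colour cartridges are to the right of it. Next I'll take close crops and depth measurements.

Run:
```python
from h import *
im=cv2.imread('pics/top1.png')
a=cv2.resize(im[215:275,220:320],(800,480),interpolation=cv2.INTER_CUBIC)
b=cv2.resize(im[145:220,375:475],(800,600),interpolation=cv2.INTER_CUBIC)
cv2.imwrite('pics/cropA.png',np.clip(a*2.0,0,255).astype('uint8'))
cv2.imwrite('pics/cropB.png',np.clip(b*2.,0,255).astype('uint8'))
im=cv2.imread('pics/side1.png')
c=cv2.resize(im[205:300,290:370],(505,600),interpolation=cv2.INTER_CUBIC)
cv2.imwrite('pics/cropC.png',np.clip(c*2.0,0,255).astype('uint8'))
```

```text
(no output)
```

View pics/cropA.png

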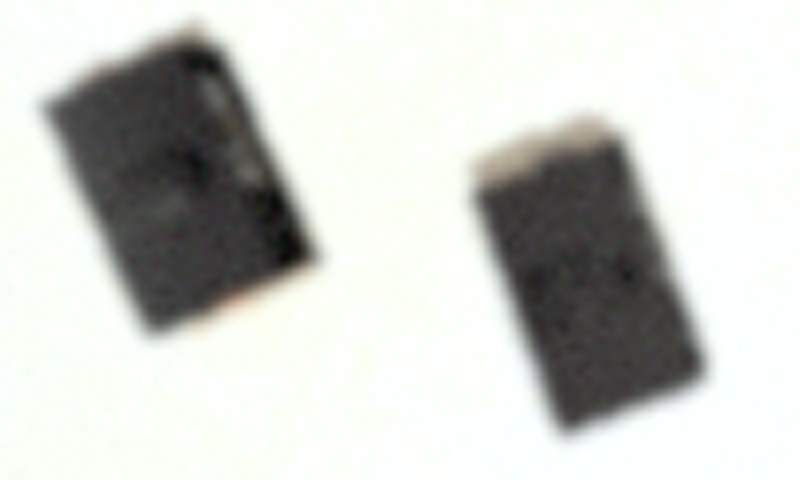

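View pics/cropB.png

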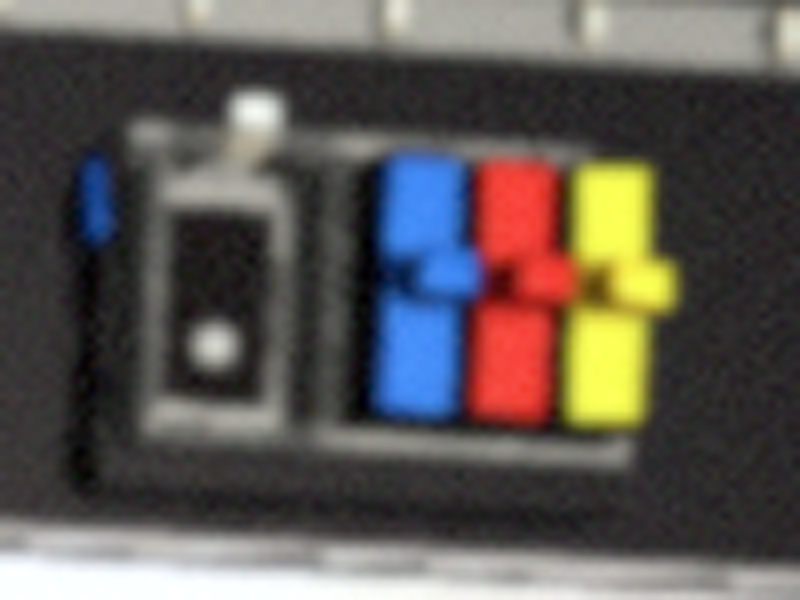

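View pics/cropC.png

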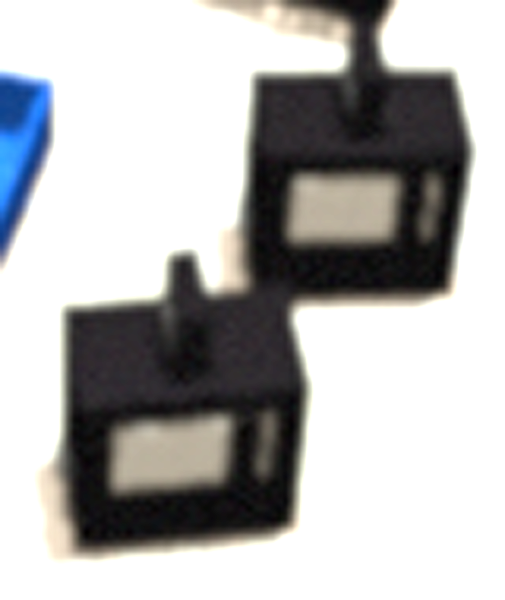

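Run:
```python
from h import *
T=np.load('topW.npy');S=np.load('sideW.npy')
def rect(P):
    r=cv2.minAreaRect(P[:,:2].astype(np.float32)); return np.round(r[0],1),np.round(r[1],1),round(r[2],1)
print('bench z',np.nanmedian(T[330:340,80:120,2]),np.nanmedian(S[300:310,120:160,2]))
for n,c in(('A',(445,159)),('B',(480,277))):
  for nm,W in(('top',T),('side',S)):
    m=(np.hypot(W[...,0]-c[0],W[...,1]-c[1])<70)
    P=W[m&(W[...,2]>72)&(W[...,2]<86)]; print(n,nm,'top face',len(P),rect(P),np.median(P[:,2]),P[:,:2].mean(0))
    P=W[m&(W[...,2]>92)]; print('   tab',len(P),rect(P) if len(P)>3 else '',P[:,2].max() if len(P) else'', P.mean(0) if len(P) else '')
    P=W[m&(W[...,2]>8)]; 
    P=W[m&(W[...,2]>12)&(W[...,2]<30)]; print('   low',len(P),np.round(P[:5]) )
m=(abs(T[...,0]-640)<110)&(abs(T[...,1]-204)<90)
P=T[m&(T[...,2]>26)&(T[...,2]<46)&(T[...,0]<760)];print('tray',rect(P),len(P))
m=(abs(S[...,0]-640)<110)&(abs(S[...,1]-204)<90)
P=S[m&(S[...,2]>26)&(S[...,2]<46)&(S[...,0]<760)];print('trayS',rect(P),len(P))
# z-map of bay
print('bay rows/cols z'); 
for v in range(156,204,2): print(v,[int(x) if x==x else -1 for x in T[v,388:428:2,2]])
```

```text
bench z 1.1349819122553981 -1.4741653594492163
A top top face 551 (array([450.3, 163.8]), array([75.9, 44.2]), 19.5) 78.80302188015173 [450.37599161 163.22589643]
   tab 78 (array([450.5, 163.4]), array([12.9, 29.3]), 19.9) 112.45824999773947 [450.82977775 163.39028904 107.55161898]
   low 18 [[492. 155.  12.]
 [490. 176.  27.]
 [490. 174.  27.]
 [490. 171.  28.]
 [489. 154.  26.]]
A side top face 457 (array([445.5, 165.1]), array([76.2, 46.1]), 19.2) 76.52674330266859 [445.75105483 168.25794048]
   tab 83 (array([446. , 166.4]), array([12.2, 30.7]), 21.0) 109.20954366848252 [445.18818742 169.51907051 103.3818392 ]
   low 201 [[486. 165.  30.]
 [486. 166.  27.]
 [486. 165.  23.]
 [485. 169.  24.]
 [486. 172.  23.]]
B top top face 551 (array([481.4, 286. ]), array([76. , 44.5]), 24.4) 78.92433046658061 [481.4652942  284.89847197]
   tab 84 (array([481. , 285.7]), array([13. , 29.1]), 26.7) 111.62684961048046 [480.9550473  285.13321633 107.38554563]
   low 43 [[524. 281.  18.]
 [521. 280.  21.]
 [518. 279.  30.]
 [519. 279.  17.]
 [516. 278.  23.]]
B side top face 612 (array([477., 287
[... 1906 characters left out ...]
, 63, 63, 62, 61, 60, 61, 59, 66, 84, 98, 104, 119, 133, 137, 135]
190 [64, 58, 81, 105, 62, 64, 59, 62, 62, 61, 59, 60, 68, 86, 99, 106, 116, 130, 135, 135]
192 [65, 57, 86, 102, 62, 61, 58, 60, 62, 61, 62, 61, 69, 87, 100, 104, 118, 132, 136, 134]
194 [67, 63, 89, 104, 61, 60, 61, 61, 64, 60, 62, 58, 67, 88, 99, 103, 120, 129, 136, 136]
196 [66, 64, 87, 102, 57, 59, 61, 59, 58, 61, 60, 60, 71, 88, 102, 103, 120, 130, 132, 132]
198 [65, 64, 87, 101, 105, 103, 100, 102, 100, 97, 98, 95, 99, 90, 102, 90, 94, 96, 99, 105]
200 [79, 53, 54, 60, 64, 67, 69, 74, 78, 78, 81, 84, 106, 104, 96, 100, 98, 101, 100, 98]
202 [77, 78, 76, 77, 78, 77, 73, 72, 74, 74, 76, 76, 75, 77, 73, 79, 74, 77, 52, 56]
```

Run:
```python
from h import *
T=np.load('topW.npy');S=np.load('sideW.npy')
for nm,W,cs in(('top',T,((450.4,163.6,19.5),(481.2,285.8,24.5))),('side',S,((445.7,166.5,19.5),(476.8,287.5,24.5)))):
  for c in cs:
    a=np.deg2rad(c[2]);dx=W[...,0]-c[0];dy=W[...,1]-c[1]
    X=dx*np.cos(a)+dy*np.sin(a);Y=-dx*np.sin(a)+dy*np.cos(a)
    for s in(1,-1):
      m=(s*X>39.0)&(s*X<48)&(abs(Y)<22)&(W[...,2]>10)&(W[...,2]<60)
      print(nm,c,s,[tuple(map(int,np.round((x,y,z)))) for x,y,z in zip(X[m],Y[m],W[...,2][m])][:25])
t=cv2.imread('pics/top1.png');s=cv2.imread('pics/side1.png')
def g(i):return np.clip(255*(i/255.)**.5,0,255).astype('uint8')
o=[]
for im,(u,v),r in((t,(294,250),24),(t,(242,237),24),(s,(346,234),24),(s,(319,270),24)):
    o.append(cv2.resize(g(im[v-r:v+r,u-r:u+r]),(300,300),interpolation=cv2.INTER_CUBIC))
cv2.imwrite('pics/cropD.png',np.vstack([np.hstack(o[:2]),np.hstack(o[2:])]))
```

```text
top (450.4, 163.6, 19.5) 1 [(41, -1, 27), (40, -3, 27), (40, -6, 28), (41, 5, 26), (40, 2, 25), (39, 0, 29)]
top (450.4, 163.6, 19.5) -1 []
top (481.2, 285.8, 24.5) 1 []
top (481.2, 285.8, 24.5) -1 []
side (445.7, 166.5, 19.5) 1 [(40, -8, 23), (41, -5, 23), (41, -2, 23), (41, 1, 23), (41, 3, 23), (41, 4, 20)]
side (445.7, 166.5, 19.5) -1 []
side (476.8, 287.5, 24.5) 1 [(41, -8, 23), (41, -4, 25), (39, -3, 26), (41, -4, 22), (39, -3, 23), (42, 0, 23), (40, 0, 23), (42, -1, 19), (40, 2, 23), (40, 4, 22), (40, 3, 18)]
side (476.8, 287.5, 24.5) -1 []
```

View pics/cropD.png

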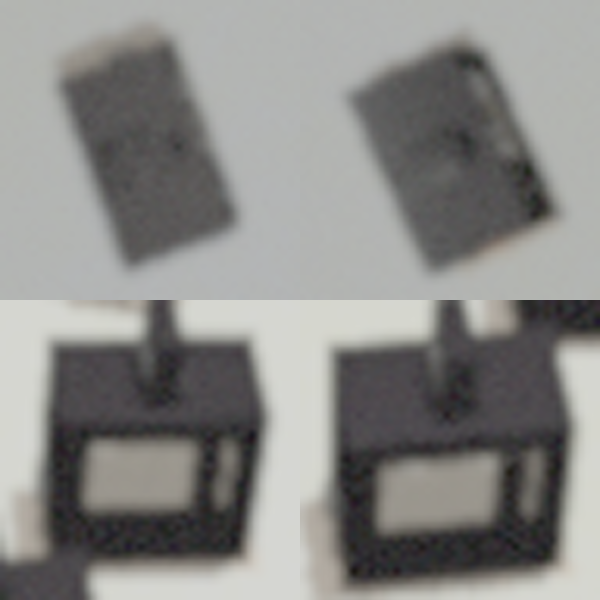

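Both cartridges have the catch bar on the +x end: points about 41 mm out at z≈17–26 in both cameras. So their yaws are about 19.5° and 24.5°. Next I'll measure the bay.

Run:
```python
from h import *
T=np.load('topW.npy');S=np.load('sideW.npy')
s=cv2.imread('pics/side1.png')
g=np.clip(255*(s/255.)**.5,0,255).astype('uint8')
cv2.imwrite('pics/cropE.png',cv2.resize(g[100:180,280:360],(600,600),interpolation=cv2.INTER_CUBIC))
for nm,W in(('T',T),('S',S)):
    r=(W[...,0]>530)&(W[...,0]<660)&(W[...,1]>-175)&(W[...,1]<-70)
    m=r&(W[...,2]>90)&(W[...,2]<112)
    P=W[m]
    # print map in 4mm grid
    print(nm,len(P))
    x0,y0=530,-175
    Gm=np.full((33,27),' ',dtype='<U1')
    for p in W[r]:
        i=int((p[0]-x0)//4);j=int((p[1]-y0)//4)
        z=p[2];ch='#' if 94<z<112 else ('.' if z<66 else ('o' if z<94 else '^'))
        Gm[i,26-j if 26-j>=0 else 0]=ch
    for i in range(32,-1,-1): print(x0+4*i,''.join(Gm[i]))
```

```text
T 423
658 ...    ###                 
654  ....  o##  ...  ........ .
650  ...## o.#       .       ..
646  .#oo. ...o####o           
642  .# ...........###     #   
638  .# ...........#^^^^  ^    
634  .# ...........#^^^^^^^^^^^
630  .  ...........#^^^^^ ^^^^^
626 #.  .........o.#^^^^^ ^^^^^
622 #.  ..........o#^^^^^^^^^^^
618 #.  ..........##^^^^^^^^^^^
614 o.  .........o##^^^^^^^^^^^
610 ..  ..........##^^^^^^^^^^^
606 oo  ..........##^^^^ ^^^^^^
602 o.  .........o#^^^^^ ^^^^^ 
598 o# ...........#^^^^^ ^^^^^ 
594 .# ...........#^^^^^^^^^^^^
590  #  .........o^^^^^^^^^^^^^
586  # ..........o#^^^^^ ^^^^^^
582    ...........^^^^^^ ^^^^^^
578    .........oo#^^^^^^^^^^^^
574    .........o.^^^^^^^^^^^^^
570    ...........^^^^^^^^^^^^ 
566 ##          ##^^^^^^^^^^^^ 
562 #...oooooo############ooo#^
558  oooooooo .....oooooo..####
554  oooooooooooooooooooooooooo
550 ...oooooooooooooooooooooooo
546  ..............oooooooooooo
542  ..........................
538 ...........................
534 ...........................
530 ...........................
S 393
658    .                       

[... 295 characters left out ...]
          oo##^^^^ ^^^ ^
614 o.           oo#^ ^ ^^^^ ^ 
610 ..           oo#^^^ ^^^    
606 ..           o##^^^        
602 .o          ooo#^ ^   ^    
598 oo          oo##^^ ^  ^ ^  
594 .o          oo##^^^  ^^^^ ^
590 o.          ooo#^^^^ ^^^^^ 
586 o.          ooo#^ ^^ ^^^^^ 
582 .#          ooo^^^^^ ^^^ ^ 
578 oo          oo#^ ^^  ^^^^^ 
574 oo          oo##^  ^ ^^^^ ^
570  o         #oo#^^^^  ^^^ ^ 
566 o           oo#^^^ ^ ^^^^  
562 o   #       oo##^ ^ ^^^^^^^
558 ooo#o#o o  ############^#^^
554  ooo#oo oooooooooooo#o ####
550  oo ooooo oo o o ooo#oooooo
546  .oooo ooo oooooooo oo o oo
542   .........o. . oooooooooo 
538              o.o... .....o.
534                           o
530
```

View pics/cropE.png

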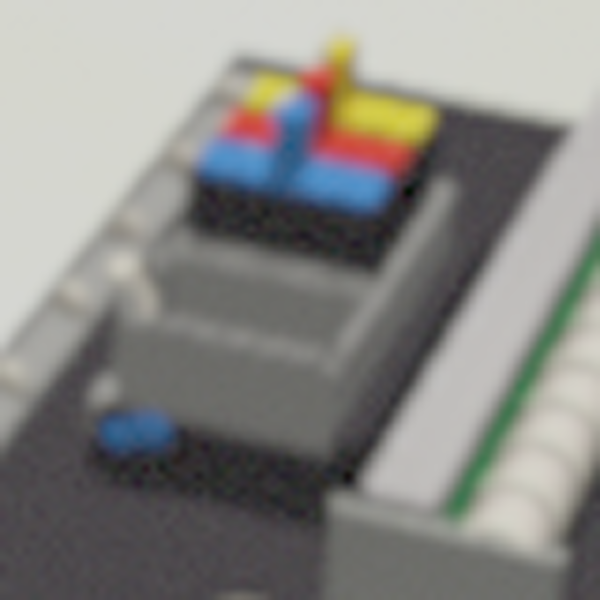

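```bash
cat > bay.py <<'E'
from h import *
def bay(W,nm,c0):
    # -y wall inner face
    X,Y,Z=W[...,0],W[...,1],W[...,2]
    m=(abs(X-c0[0])<30)&(abs(Y-(c0[1]-23.3))<6)&(Z>70)&(Z<92)
    P=W[m]; A=np.c_[P[:,0]-c0[0],np.ones(len(P))]; k,_,_,_=np.linalg.lstsq(A,P[:,1],rcond=None)
    res=P[:,1]-A@k
    print(nm,'-y wall n',len(P),'yaw',np.rad2deg(k[0]),'y at x0',k[1],'std',res.std())
    for lo in range(66,96,6):
        q=P2=W[(abs(X-c0[0])<30)&(abs(Y-(c0[1]-23.3))<7)&(Z>lo)&(Z<lo+6)]
        print('   z',lo,len(q),(q[:,1]-k[0]*(q[:,0]-c0[0])).mean().round(2) if len(q) else '')
    ly=(Y-c0[1])-k[0]*(X-c0[0])
    m=(abs(X-(c0[0]+39.3))<6)&(abs(ly)<21)&(abs(ly)>11)&(Z>70)&(Z<92)
    P=W[m]; print('   +x wall n',len(P),'x',(P[:,0]+k[0]*(P[:,1]-c0[1])).mean() if len(P) else '', np.round(P[:12]).tolist())
if __name__=='__main__':
    T=np.load('topW.npy');S=np.load('sideW.npy')
    bay(T,'T',(603,-104)); bay(S,'S',(598,-104))
    d=cv2.imread('pics/top1.png').astype(float).mean(2)
    print('row 180',d[180,385:430].astype(int)); print('row 172',d[172,385:430].astype(int))
    print('col 398',d[155:208,398].astype(int)); print('col 412',d[155:208,412].astype(int))
E
python3 bay.py
```

```text
T -y wall n 27 yaw -3.4851456739769224 y at x0 -121.28487519085238 std 0.29069509819937056
   z 66 8 -121.37
   z 72 10 -121.1
   z 78 12 -121.16
   z 84 8 -121.29
   z 90 11 -121.08
   +x wall n 20 x 643.9289783928782 [[648.0, -95.0, 90.0], [646.0, -86.0, 90.0], [646.0, -88.0, 90.0], [646.0, -91.0, 89.0], [646.0, -95.0, 89.0], [646.0, -87.0, 74.0], [646.0, -89.0, 75.0], [646.0, -92.0, 74.0], [644.0, -118.0, 83.0], [644.0, -120.0, 83.0], [644.0, -122.0, 84.0], [643.0, -124.0, 88.0]]
S -y wall n 53 yaw -0.7156596245882632 y at x0 -122.84451524333298 std 1.0435284757513066
   z 66 17 -122.54
   z 72 18 -122.64
   z 78 19 -122.37
   z 84 17 -121.99
   z 90 27 -122.25
   +x wall n 18 x 636.8506166655093 [[637.0, -125.0, 90.0], [635.0, -125.0, 90.0], [640.0, -122.0, 88.0], [636.0, -121.0, 89.0], [634.0, -122.0, 88.0], [639.0, -120.0, 86.0], [636.0, -119.0, 87.0], [640.0, -122.0, 81.0], [637.0, -124.0, 80.0], [634.0, -123.0, 81.0], [640.0, -122.0, 77.0], [637.0, -125.0, 76.0]]
row 180 [ 8  2 12 18 18 15 20 27 45 54 46 29 19 14 14 12 16 14 14 12 12 18 17 28
 36 42 37 27 22 23 30 34 32 26 13  5  6 14 20 25 20 32 46 62 68]
row 172 [19 38 45 39 25 15 18 24 33 43 43 31 22 19 19 17 20 20 21 19 24 27 32 43
 59 62 49 29 21 23 31 34 33 26 16  7  9 28 53 68 75 76 74 75 73]
col 398 [21 23 15 21 25 34 44 47 41 34 39 57 75 85 80 62 36 19 13 17 13 17 14 15
 12 14 13 15 11 12 23 29 39 39 33 22 18 16 17 35 62 77 74 61 52 41 28 26
 31 29 26 18 19]
col 412 [21 21 22 22 24 32 42 48 47 39 34 23 21 27 26 29 31 29 32 31 27 29 25 26
 25 27 26 25 25 25 26 25 23 24 23 21 20 20 16 22 20 22 28 37 42 40 35 29
 27 27 29 22 18]
```

Run:
```python
from h import *
T=np.load('topW.npy');S=np.load('sideW.npy')
tb=cv2.imread('pics/top1.png').astype(float);sb=cv2.imread('pics/side1.png').astype(float)
from scipy.ndimage import label
# colour cartridges by HSV: tops, minAreaRect in world
for nm,W,im in(('T',T,tb),('S',S,sb)):
    hsv=cv2.cvtColor(im.astype('uint8'),cv2.COLOR_BGR2HSV)
    for cn,(a,b) in dict(blue=(105,125),red=(0,8),yel=(25,35)).items():
        m=(hsv[...,0]>=a)&(hsv[...,0]<=b)&(hsv[...,1]>120)&(W[...,2]>125)&(W[...,2]<142)&(W[...,0]>540)&(W[...,0]<660)&(W[...,1]<-125)&(W[...,1]>-230)
        P=W[m]
        if len(P)>5: print(nm,cn,len(P),[np.round(x,1) for x in cv2.minAreaRect(P[:,:2].astype(np.float32))],np.median(P[:,2]))
    # printer front bar: grey highest cover
    X,Y,Z=W[...,0],W[...,1],W[...,2]
    # colour carts block all
    m=(X>550)&(X<660)&(Y<-130)&(Y>-225)&(Z>126)&(Z<142);P=W[m]
    print(nm,'block',[np.round(x,1) for x in cv2.minAreaRect(P[:,:2].astype(np.float32))])
    r=(X>430)&(X<760)&(Y>-450)&(Y<50)&(Z>15);P=W[r]
    r2=cv2.minAreaRect(P[:,:2].astype(np.float32));print(nm,'printer',[np.round(x,1) for x in r2])
    # edges: for strips, max/min X of printer against Y
    ys=np.arange(-300,10,10);lo=[];hi=[]
    for y in ys:
        q=P[(abs(P[:,1]-y)<5)];hi.append(np.percentile(q[:,0],99.0) if len(q) else np.nan);lo.append(q[:,0].min() if len(q) else np.nan)
    for v in(lo,hi):
        v=np.array(v);g=np.isfinite(v);p=np.polyfit(ys[g],v[g],1);print('  yaw',np.rad2deg(-p[0]),np.std(v[g]-np.polyval(p,ys[g])))
```

```text
T blue 313 [array([ 600.9, -139.9]), array([27.8, 73.1]), np.float64(85.8)] 135.05106191602533
T red 265 [array([ 599.2, -164.5]), array([22.4, 71.5]), np.float64(85.2)] 135.12884755720745
T yel 283 [array([ 598.2, -189.8]), array([22.7, 74.7]), np.float64(85.6)] 134.95107648627197
T block [array([ 600.8, -164.8]), array([73.5, 76.2]), np.float64(86.1)]
T printer [array([ 580.4, -174.7]), array([430.7, 270.8]), np.float64(85.6)]
  yaw -4.354201593467101 0.7660691318630904
  yaw -4.278975158713079 0.8648372711391277
S blue 148 [array([ 595.9, -140.4]), array([30.7, 71.4]), np.float64(89.5)] 132.76924479223396
S red 44 [array([ 594.2, -170.2]), array([23. , 68.7]), np.float64(86.3)] 133.33048191055548
S yel 51 [array([ 592. , -191.2]), array([22.8, 69.2]), np.float64(84.6)] 133.06357195822113
S block [array([ 595.2, -165. ]), array([75.5, 75.2]), np.float64(84.2)]
S printer [array([ 575.3, -173.2]), array([432.3, 270.7]), np.float64(85.6)]
  yaw -4.43799490212478 0.2545383305977726
  yaw -3.8274145096197336 4.966790802324071
```

```bash
cat >> h.py <<'E'
def plan(p,yang=None,n=None,st=None):
    """rows in cm/rad: first turn in place(world yaw of tool y), then straight shift, in tool axes"""
    st=st or telemetry.read_state(); r=R.from_quat(st['ee_rot']); p0=np.array(st['position'])
    m=r.as_matrix(); cur=np.rad2deg(np.arctan2(m[1,1],m[0,1])); d=0 if yang is None else (yang-cur+180)%360-180
    z=m[:,2]
    tgt=R.from_euler('z',d,degrees=True)*r
    # tool z exactly down: tilt correction
    s=tgt.inv().apply(np.array(p)-p0)/10
    print('pos',np.round(p0,1),'yang',round(cur,2),'tilt',np.round(z,4),'turn about tool z',round(-np.deg2rad(d),4),'shift after turn cm',np.round(s,3),'rows>=',int(np.ceil(np.linalg.norm(s)/6.2)))
    # simultaneous
    if n:
        o=[];w=np.array(p)-p0
        for i in range(n):
            a=R.from_euler('z',d*i/n,degrees=True)*r
            o.append(' '.join('%.2f'%x for x in a.inv().apply(w/n)/10)+' 0 0 %.3f'%(-np.deg2rad(d)/n))
        print('; '.join(o))
    return s
E
python3 - <<'E'
from h import *
plan((448,165,190),199.5,17)
E
```

```text
pos [ 210.7 -588.4  231.3] yang 109.7 tilt [ 0. -0. -1.] turn about tool z -1.5673 shift after turn cm [-63.096 -47.517   4.137] rows>= 13
-2.81 3.70 0.24 0 0 -0.092; -3.14 3.43 0.24 0 0 -0.092; -3.44 3.12 0.24 0 0 -0.092; -3.71 2.79 0.24 0 0 -0.092; -3.95 2.44 0.24 0 0 -0.092; -4.16 2.07 0.24 0 0 -0.092; -4.33 1.67 0.24 0 0 -0.092; -4.47 1.27 0.24 0 0 -0.092; -4.57 0.85 0.24 0 0 -0.092; -4.63 0.43 0.24 0 0 -0.092; -4.65 -0.00 0.24 0 0 -0.092; -4.63 -0.43 0.24 0 0 -0.092; -4.57 -0.85 0.24 0 0 -0.092; -4.47 -1.27 0.24 0 0 -0.092; -4.33 -1.68 0.24 0 0 -0.092; -4.16 -2.07 0.24 0 0 -0.092; -3.95 -2.44 0.24 0 0 -0.092
```

Emit:
{"api": "move_arm", "payload": {
  "deltas": "-2.81 3.70 0 0 0 -0.092; -3.14 3.43 0 0 0 -0.092; -3.44 3.12 0 0 0 -0.092; -3.71 2.79 0 0 0 -0.092; -3.95 2.44 0 0 0 -0.092; -4.16 2.07 0 0 0 -0.092; -4.33 1.67 0 0 0 -0.092; -4.47 1.27 0 0 0 -0.092; -4.57 0.85 0 0 0 -0.092; -4.63 0.43 0.2 0 0 -0.092; -4.65 0 0.2 0 0 -0.092; -4.63 -0.43 0.2 0 0 -0.092",
  "grip": 6
}}

```text
clock: 2.3
position: [379.1, -55.2, 225.7]
ee_rot: [-0.664, 0.748, -0.0, 0.001]
contact_force: [0.0, -0.2, 0.2]
gripper_width: 60.0
```

Emit:
{"api": "move_arm", "payload": {
  "deltas": "-4.57 -0.85 0.5 0 0 -0.092; -4.47 -1.27 0.5 0 0 -0.092; -4.33 -1.68 0.5 0 0 -0.092; -4.16 -2.07 0.5 0 0 -0.092; -3.95 -2.44 0.5 0 0 -0.092; 0 0 0 0 0 0; 0 0 0 0 0 0"
}}

```text
clock: 3.18
position: [449.0, 164.4, 200.1]
ee_rot: [0.816, -0.579, -0.0, 0.0]
contact_force: [-0.2, -1.0, -0.5]
gripper_width: 59.7
```

Run:
```python
from h import *
for i in range(5):
    d=cam('side','s2.png' if i==4 else None); s=telemetry.read_state(); print(s['clock'],np.round(s['contact_force'],2),np.round(s['wrist_torque'],3))
plan((448,165,84),199.5)
```

```text
3.225 [ 0.3  -0.01  0.12] [ 0.021 -0.049  0.004]
3.275 [ 0.02 -0.54  1.13] [-0.044 -0.042 -0.059]
3.325 [-0.2   0.56 -0.28] [ 0.023 -0.007 -0.014]
3.375 [-0.04 -1.35  0.66] [ 0.013 -0.015 -0.029]
3.425 [ 1.03 -0.12 -0.76] [ 0.022 -0.045 -0.063]
pos [449.2 163.8 200.7] yang -160.76 tilt [ 5.e-04  4.e-04 -1.e+00] turn about tool z -0.0045 shift after turn cm [-0.147  0.08  11.669] rows>= 2
```

View pics/s2.png

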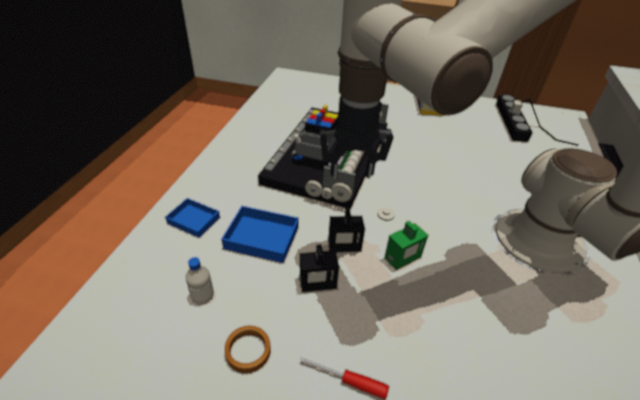

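The gripper is above cart A (346,234 in the side view), so I'll descend and grasp it.

Emit:
{"api": "move_arm", "payload": {
  "deltas": "-0.05 0.05 4 0 0 -0.004; -0.05 0.03 4 0 0 0; -0.05 0 2.5 0 0 0; 0 0 1.17 0 0 0; 0 0 0 0 0 0; 0 0 0 0 0 0"
}}

```text
clock: 4.18
position: [448.8, 166.2, 84.7]
ee_rot: [0.817, -0.577, 0.0, -0.001]
contact_force: [-0.4, -0.2, 0.8]
gripper_width: 60.2
```

Emit:
{"api": "move_arm", "payload": {
  "deltas": "0 0 0 0 0 0; 0 0 0 0 0 0; 0 0 0 0 0 0; 0 0 0 0 0 0; 0 0 0 0 0 0",
  "grip": 0
}}

```text
clock: 4.8
position: [448.0, 165.7, 83.7]
ee_rot: [0.817, -0.577, -0.0, 0.0]
contact_force: [0.1, 0.6, 1.1]
gripper_width: 10.7
```

Emit:
{"api": "move_arm", "payload": {
  "deltas": "0 0 -1.5 0 0 0; 0 0 -2.5 0 0 0; 0 0 -2 0 0 0; 0 0 0 0 0 0; 0 0 0 0 0 0; 0 0 0 0 0 0"
}}

```text
clock: 5.55
position: [447.4, 165.3, 142.5]
ee_rot: [0.817, -0.577, -0.0, 0.001]
contact_force: [-0.1, -0.2, -1.4]
gripper_width: 10.9
```

```bash
cat >> h.py <<'E'
def weigh(n,save=None,names=('side','top')):
    F=[];D={}
    for i in range(n):
        nm=names[i%len(names)];d=cam(nm);D[nm]=d;s=telemetry.read_state();F.append(s['contact_force'])
    F=np.array(F);print('clock',s['clock'],'F',F.mean(0).round(2),'+-',(F.std(0)/np.sqrt(n)).round(2),'w',round(s['gripper_width'],1),'pos',s['position'].round(1))
    if save:
        for nm in D: cv2.imwrite('pics/%s_%s.png'%(nm,save),D[nm]['pixels'])
    return D
E
python3 - <<'E'
from h import *
D=weigh(16,'A')
for n in D: np.save(n+'WA.npy',world(D[n]))
E
```

```text
clock 6.35 F [-0.06  0.01 -1.12] +- [0.11 0.13 0.1 ] w 11.0 pos [448.  165.7 143.6]
```

View pics/side_A.png

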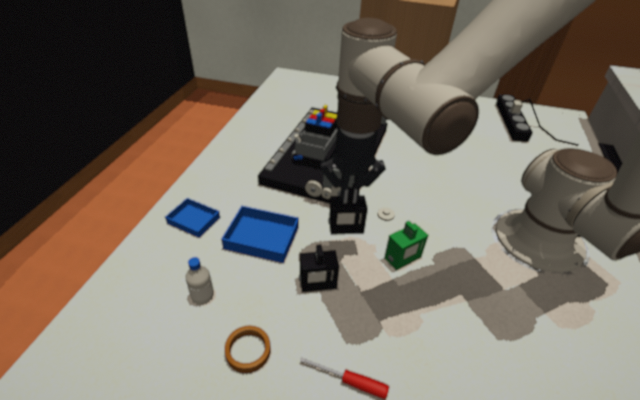

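Cart A is held at side view (346,215), lifted, and weighs about 1.1 N. I'll put it back and weigh B.

Emit:
{"api": "move_arm", "payload": {
  "deltas": "0 0 2.5 0 0 0; 0 0 2 0 0 0; 0 0 1.2 0 0 0; 0 0 0.25 0 0 0; 0 0 0 0 0 0; 0 0 0 0 0 0"
}}

```text
clock: 7.1
position: [448.6, 166.1, 84.7]
ee_rot: [0.817, -0.577, 0.0, -0.001]
contact_force: [0.2, 0.4, -0.6]
gripper_width: 10.8
```

Emit:
{"api": "move_arm", "payload": {
  "deltas": "0 0 0 0 0 0; 0 0 0 0 0 0; 0 0 0 0 0 0; 0 0 -3 0 0 0; 0 0 -5 0 0 0; 0 0 -3 0 0 0; 0 0 0 0 0 0",
  "grip": 6
}}

```text
clock: 7.98
position: [449.3, 166.6, 196.8]
ee_rot: [0.817, -0.577, 0.001, -0.003]
contact_force: [0.5, 0.3, 1.0]
gripper_width: 60.0
```

Run:
```python
from h import *
def rect(P):
    r=cv2.minAreaRect(P[:,:2].astype(np.float32)); return np.round(r[0],1),np.round(r[1],1),round(r[2],1)
for n in('side','top'):
    W=np.load(n+'WA.npy'); m=(np.hypot(W[...,0]-448,W[...,1]-165)<70)
    P=W[m&(W[...,2]>132)&(W[...,2]<144)];print(n,len(P),rect(P),np.median(P[:,2]))
    P=W[m&(W[...,2]>60)&(W[...,2]<130)];print(n,len(P),rect(P))
plan((479.5,286.5,140),204.5,4)
```

```text
side 419 (array([447.8, 165.4]), array([75.9, 47.1]), 20.0) 136.68662025620654
side 867 (array([450.6, 183.1]), array([39.8, 88.2]), 80.6)
top 31 (array([487.7, 157.6]), array([21.9, 10.1]), 59.0) 139.06613548295854
top 30 (array([462.9, 146. ]), array([80.8, 19.1]), 34.3)
pos [449.3 166.6 196.8] yang -160.44 tilt [ 0.0053  0.0038 -1.    ] turn about tool z -0.0863 shift after turn cm [-9.646 -7.681  5.745] rows>= 3
-2.57 -1.71 1.44 0 0 -0.022; -2.53 -1.76 1.44 0 0 -0.022; -2.49 -1.81 1.44 0 0 -0.022; -2.45 -1.87 1.44 0 0 -0.022
```

Emit:
{"api": "move_arm", "payload": {
  "deltas": "-3.38 -2.2 1 0 0 -0.029; -3.3 -2.3 1 0 0 -0.029; -3.2 -2.7 2 0 0 -0.029; 0 0 3 0 0 0; 0 0 3 0 0 0; 0 0 0.6 0 0 0; 0 0 0 0 0 0"
}}

```text
clock: 8.85
position: [479.4, 283.8, 87.8]
ee_rot: [0.841, -0.541, 0.0, 0.001]
contact_force: [0.0, 0.2, 0.4]
gripper_width: 60.5
```

Run:
```python
from h import *
plan((477.3,287,84),204.3)
```

```text
pos [479.4 283.8  87.8] yang -155.47 tilt [-6.e-04 -9.e-04 -1.e+00] turn about tool z 0.004 shift after turn cm [-0.379  0.059  0.38 ] rows>= 1
```

Emit:
{"api": "move_arm", "payload": {
  "deltas": "-0.38 0.06 0.38 0 0 0.004; 0 0 0 0 0 0; 0 0 0 0 0 0"
}}

```text
clock: 9.22
position: [477.5, 287.4, 85.0]
ee_rot: [0.84, -0.542, 0.0, -0.001]
contact_force: [0.5, 0.3, 0.5]
gripper_width: 60.2
```

Emit:
{"api": "move_arm", "payload": {
  "deltas": "0 0 0 0 0 0; 0 0 0 0 0 0; 0 0 0 0 0 0; 0 0 0 0 0 0; 0 0 0 0 0 0",
  "grip": 0
}}

```text
clock: 9.85
position: [477.1, 287.1, 84.5]
ee_rot: [0.84, -0.542, -0.0, 0.0]
contact_force: [-2.4, -2.0, 3.6]
gripper_width: 11.1
```

Emit:
{"api": "move_arm", "payload": {
  "deltas": "0 0 -1.5 0 0 0; 0 0 -2.5 0 0 0; 0 0 -2 0 0 0; 0 0 0 0 0 0; 0 0 0 0 0 0; 0 0 0 0 0 0"
}}

```text
clock: 10.6
position: [476.7, 286.7, 143.2]
ee_rot: [0.84, -0.543, -0.0, 0.001]
contact_force: [0.1, -0.6, -2.6]
gripper_width: 10.9
```

Run:
```python
from h import *
def rect(P):
    r=cv2.minAreaRect(P[:,:2].astype(np.float32)); return np.round(r[0],1),np.round(r[1],1),round(r[2],1)
D=weigh(16,'B')
for n in('side',):
    W=world(D[n]); m=(np.hypot(W[...,0]-477,W[...,1]-287)<70)
    P=W[m&(W[...,2]>132)&(W[...,2]<144)];print(n,len(P),rect(P),np.median(P[:,2]))
s=telemetry.read_state();print(s['joints'])
plan((477.3,287,84),204.3)
```

```text
clock 11.4 F [ 0.18 -0.32 -2.46] +- [0.11 0.12 0.12] w 10.9 pos [477.3 287.2 144.3]
side 544 (array([477. , 287.3]), array([76.4, 46. ]), 23.9) 136.44955969427173
[ 8.32671827e-01  3.49419642e-01 -2.83009056e-01 -3.48727350e-05
 -9.38311280e-01 -4.08678510e-01]
pos [477.3 287.2 144.3] yang -155.71 tilt [ 0.e+00  1.e-04 -1.e+00] turn about tool z -0.0001 shift after turn cm [0.021 0.008 6.033] rows>= 1
```

View pics/side_B.png

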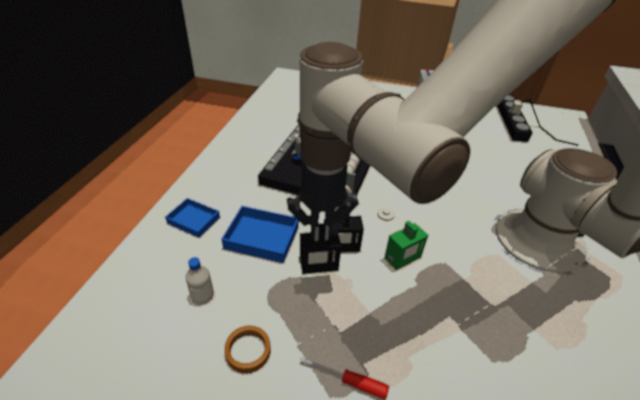

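B weighs about 2.46 N against A's 1.12 N, so B is the full one. The side view shows it held at (320,250), and the side camera agrees with the TCP to 0.3 mm. Carrying it to the bay.

Run:
```python
from h import *
plan((477.3,287,264),None)
plan((599,-98.5,264),175.65,10)
```

```text
pos [477.3 287.2 144.3] yang -155.71 tilt [ 0.e+00  1.e-04 -1.e+00] turn about tool z -0.0 shift after turn cm [ 2.0000e-02  7.0000e-03 -1.1967e+01] rows>= 2
pos [477.3 287.2 144.3] yang -155.71 tilt [ 0.e+00  1.e-04 -1.e+00] turn about tool z 0.4999 shift after turn cm [ 37.537 -15.063 -11.968] rows>= 7
4.02 0.48 -1.20 0 0 0.050; 4.04 0.28 -1.20 0 0 0.050; 4.04 0.07 -1.20 0 0 0.050; 4.04 -0.13 -1.20 0 0 0.050; 4.03 -0.33 -1.20 0 0 0.050; 4.01 -0.53 -1.20 0 0 0.050; 3.98 -0.73 -1.20 0 0 0.050; 3.94 -0.93 -1.20 0 0 0.050; 3.89 -1.12 -1.20 0 0 0.050; 3.82 -1.32 -1.20 0 0 0.050
```

Emit:
{"api": "move_arm", "payload": {
  "deltas": "0 0 -3 0 0 0; 0 0 -5 0 0 0; 2.00 0.24 -4 0 0 0.025; 4.02 0.48 0 0 0 0.05; 4.04 0.28 0 0 0 0.05; 4.04 0.07 0 0 0 0.05; 4.04 -0.13 0 0 0 0.05; 4.03 -0.33 0 0 0 0.05; 4.01 -0.53 0 0 0 0.05; 3.98 -0.73 0 0 0 0.05; 3.94 -0.93 0 0 0 0.05; 3 -0.9 0 0 0 0.05"
}}

```text
clock: 12.9
position: [582.1, -74.6, 264.1]
ee_rot: [-0.688, 0.726, 0.0, -0.0]
contact_force: [-0.1, -0.1, -2.9]
gripper_width: 10.7
```

Run:
```python
from h import *
plan((599,-98.5,264),175.65)
```

```text
pos [582.1 -74.6 264.1] yang 176.93 tilt [-3.e-04  0.e+00 -1.e+00] turn about tool z 0.0224 shift after turn cm [ 2.259 -1.871  0.011] rows>= 1
```

Emit:
{"api": "move_arm", "payload": {
  "deltas": "1.2 -0.9 0 0 0 0.012; 0.8 -0.6 0 0 0 0.01; 0 0 0 0 0 0; 0 0 0 0 0 0; 0 0 0 0 0 0"
}}

```text
clock: 13.52
position: [595.7, -93.0, 264.5]
ee_rot: [-0.681, 0.732, -0.0, 0.0]
contact_force: [-0.3, 0.6, -3.2]
gripper_width: 10.3
```

Run:
```python
from h import *
plan((599,-98.5,234),175.65)
d=cam('side','s5.png')
g=np.clip(255*(d['pixels']/255.)**.5,0,255).astype('uint8')
cv2.imwrite('pics/s5c.png',cv2.resize(g[60:190,260:400],(640,594),interpolation=cv2.INTER_CUBIC))
```

```text
pos [595.7 -93.  264.5] yang 175.89 tilt [ 2.e-04  1.e-04 -1.e+00] turn about tool z 0.0042 shift after turn cm [ 0.519 -0.374  3.052] rows>= 1
```

View pics/s5c.png

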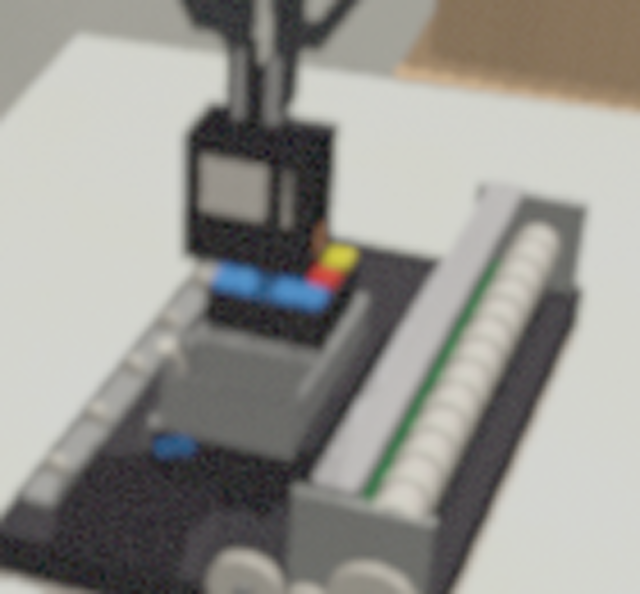

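The side crop shows the cartridge above the bay, with the bay open below it at about (240,365). I'll align and lower it, then measure cart against bay with the same camera.

Emit:
{"api": "move_arm", "payload": {
  "deltas": "0.52 -0.37 0 0 0 0.004; 0 0 1.5 0 0 0; 0 0 2 0 0 0; 0 0 1.3 0 0 0; 0 0 0 0 0 0; 0 0 0 0 0 0; 0 0 0 0 0 0"
}}

```text
clock: 14.45
position: [599.6, -99.3, 217.2]
ee_rot: [-0.679, 0.734, -0.001, 0.001]
contact_force: [-1.1, -0.2, -2.2]
gripper_width: 10.8
```

Run:
```python
from h import *
def rect(P):
    r=cv2.minAreaRect(P[:,:2].astype(np.float32)); return np.round(r[0],1),np.round(r[1],1),round(r[2],1)
D=weigh(6,'C',('side','top'))
s=telemetry.read_state();p=s['position'];zt=p[2]-84.4+78
for n in D:
    W=world(D[n]);np.save(n+'WC.npy',W)
    r=(np.hypot(W[...,0]-p[0],W[...,1]-p[1])<60)
    P=W[r&(W[...,2]>zt-6)&(W[...,2]<zt+6)]; print(n,len(P),rect(P),np.median(P[:,2]))
    # +y face of cart
    X,Y,Z=W[...,0],W[...,1],W[...,2]
    m=(abs(X-p[0])<30)&(Y>p[1]+10)&(Y<p[1]+36)&(Z>zt-70)&(Z<zt-8);Q=W[m]
    if len(Q)>10:
        k=np.polyfit(Q[:,0]-p[0],Q[:,1],1);print(n,'+yface yaw',np.rad2deg(k[0]),'y',k[1],'std',np.std(Q[:,1]-np.polyval(k,Q[:,0]-p[0])))
plan((599,-98.5,210),175.65)
for n in('side','top'):
    g=np.clip(255*(D[n]['pixels']/255.)**.5,0,255).astype('uint8')
    u,v=map(int,proj(D[n],(598,-98,120)));cv2.imwrite('pics/c6%s.png'%n,cv2.resize(g[v-50:v+50,u-50:u+50],(600,600),interpolation=cv2.INTER_CUBIC))
```

```text
clock 14.75 F [ 0.11  0.41 -2.57] +- [0.09 0.24 0.21] w 10.7 pos [599.2 -99.3 216.5]
side 245 (array([599.2, -98.2]), array([48.2, 77.3]), 85.8) 208.343207293271
side +yface yaw -4.7574025400019275 y -77.68592803808825 std 1.5900578465497084
top 133 (array([575.4, -89.2]), array([27.3, 20.4]), 87.9) 210.60695115410124
top +yface yaw -2.561587216544176 y -76.8888262349514 std 0.3898812805173349
pos [599.2 -99.3 216.5] yang 175.59 tilt [ 4.e-04  0.e+00 -1.e+00] turn about tool z -0.0011 shift after turn cm [-0.075  0.023  0.653] rows>= 1
```

View pics/c6side.png

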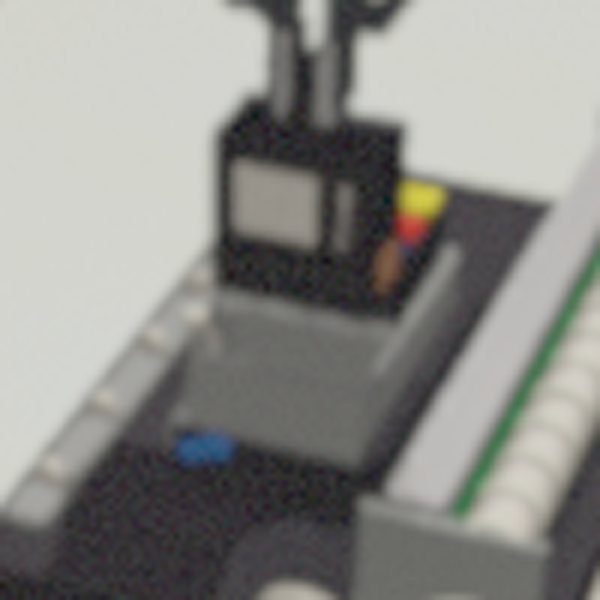

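View pics/c6top.png

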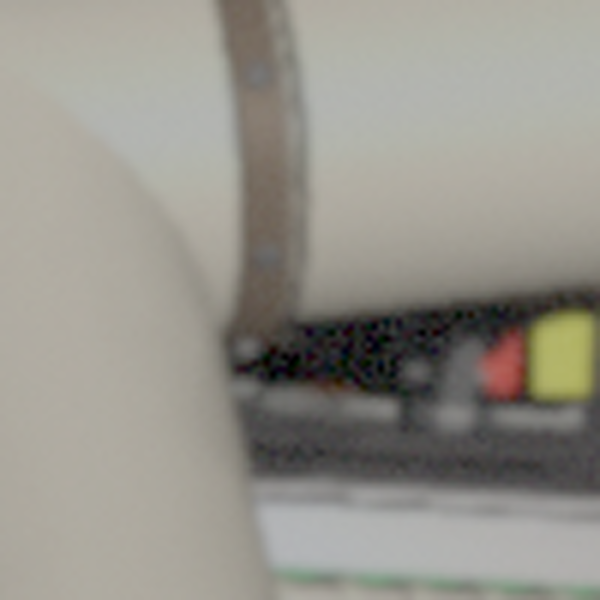

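The side camera puts the held cartridge within about 1 mm of the bay centre. I'll lower it slowly and watch the forces.

Emit:
{"api": "move_arm", "payload": {
  "deltas": "-0.05 0 0.7 0 0 0; 0 0 0.7 0 0 0; 0 0 0.5 0 0 0; 0 0 0.3 0 0 0; 0 0 0 0 0 0; 0 0 0 0 0 0"
}}

```text
clock: 15.5
position: [599.3, -98.8, 194.6]
ee_rot: [-0.679, 0.734, -0.0, 0.0]
contact_force: [0.5, -0.1, -2.9]
gripper_width: 11.0
```

Emit:
{"api": "move_arm", "payload": {
  "deltas": "0 0 0.2 0 0 0; 0 0 0.2 0 0 0; 0 0 0.2 0 0 0; 0 0 0 0 0 0"
}}

```text
clock: 16.0
position: [599.0, -98.8, 188.0]
ee_rot: [-0.679, 0.734, 0.0, -0.0]
contact_force: [0.1, 1.1, -2.5]
gripper_width: 10.4
```

Emit:
{"api": "move_arm", "payload": {
  "deltas": "0 0 0.2 0 0 0; 0 0 0.2 0 0 0; 0 0 0 0 0 0"
}}

```text
clock: 16.38
position: [599.5, -98.7, 184.3]
ee_rot: [-0.679, 0.734, -0.0, 0.0]
contact_force: [1.0, 1.3, -2.9]
gripper_width: 10.6
```

Run:
```python
from h import *
D=weigh(6,'D',('side',)); s=telemetry.read_state(); print(np.round(s['wrist_torque'],3))
g=np.clip(255*(D['side']['pixels']/255.)**.5,0,255).astype('uint8')
cv2.imwrite('pics/c7.png',cv2.resize(g[90:180,275:365],(600,600),interpolation=cv2.INTER_CUBIC))
```

```text
clock 16.675 F [ 1.26 -0.14 -2.77] +- [0.18 0.23 0.2 ] w 11.0 pos [599.4 -98.8 184.4]
[-0.051 -0.412 -0.009]
```

View pics/c7.png

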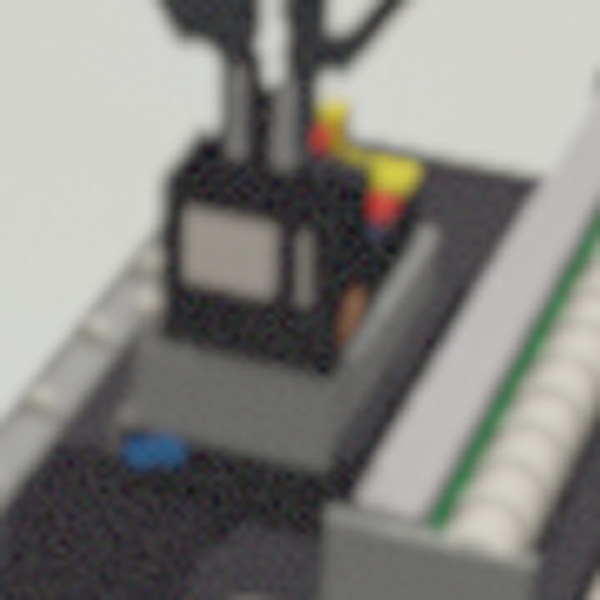

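A +x side force of 1.3 N shows light contact with the -x flare. I'll shift 1 mm toward +x.

Emit:
{"api": "move_arm", "payload": {
  "deltas": "0 -0.1 0 0 0 0; 0 0 0 0 0 0; 0 0 0.15 0 0 0; 0 0 0.15 0 0 0; 0 0 0 0 0 0"
}}

```text
clock: 17.3
position: [600.2, -98.8, 183.5]
ee_rot: [-0.68, 0.734, -0.001, 0.0]
contact_force: [-2.4, 1.7, 6.4]
gripper_width: 10.6
```

```bash
cat > f.py <<'E'
from h import *
F=[];Q=[]
for i in range(6):
    cam('side');s=telemetry.read_state();F.append(s['contact_force']);Q.append(s['wrist_torque'])
print(s['clock'],'F',np.mean(F,0).round(2),'T',np.mean(Q,0).round(3),'pos',s['position'].round(2),s['gripper_width'].round(1),'yaw',(R.from_quat(s['ee_rot']).as_matrix()[:,1]).round(4))
E
python3 f.py
```

```text
Traceback (most recent call last):
  File "f.py", line 5, in <module>
    print(s['clock'],'F',np.mean(F,0).round(2),'T',np.mean(Q,0).round(3),'pos',s['position'].round(2),s['gripper_width'].round(1),'yaw',(R.from_quat(s['ee_rot']).as_matrix()[:,1]).round(4))
                                                                                                      ^^^^^^^^^^^^^^^^^^^^^^^^
AttributeError: 'float' object has no attribute 'round'
```

```bash
sed -i "s/s\['gripper_width'\].round(1)/round(s['gripper_width'],1)/" f.py; python3 f.py
```

```text
17.9 F [-2.61  2.23  6.34] T [ 0.505  0.988 -0.033] pos [600.25 -98.82 183.49] 10.6 yaw [-0.9971  0.0762 -0.0014]
```

Emit:
{"api": "move_arm", "payload": {
  "deltas": "0 0 -0.2 0 0 0; 0 0 0 0 0 0"
}}

```text
clock: 18.15
position: [600.2, -98.8, 183.6]
ee_rot: [-0.679, 0.734, -0.0, 0.0]
contact_force: [-1.1, 1.8, 1.6]
gripper_width: 10.9
```

```bash
python3 f.py
python3 - <<'E'
from h import *
plan((599.4,-97.8,184.4),175.65)
E
```

```text
18.45 F [-1.26  1.16  2.52] T [ 0.369  0.395 -0.011] pos [600.23 -98.81 183.53] 10.6 yaw [-9.97e-01  7.68e-02 -2.00e-04]
pos [600.2 -98.8 183.5] yang 175.59 tilt [ 2.e-04 -0.e+00 -1.e+00] turn about tool z -0.001 shift after turn cm [-0.095  0.09  -0.087] rows>= 1
```

Emit:
{"api": "move_arm", "payload": {
  "deltas": "0 0 -0.15 0 0 0; -0.08 0.04 0 0 0 0; 0 0 0 0 0 0"
}}

```text
clock: 18.82
position: [599.8, -98.0, 184.3]
ee_rot: [-0.679, 0.734, 0.0, -0.0]
contact_force: [-0.3, -0.2, -2.3]
gripper_width: 11.1
```

```bash
python3 f.py
```

```text
19.125 F [ 0.3  -0.14 -2.57] T [ 0.01  -0.017 -0.007] pos [599.66 -98.02 184.65] 10.5 yaw [-9.97e-01  7.70e-02  5.00e-04]
```

Contact is free now. I'll lower in small steps.

Emit:
{"api": "move_arm", "payload": {
  "deltas": "0 0 0.1 0 0 0; 0 0 0.1 0 0 0; 0 0 0 0 0 0"
}}

```text
clock: 19.5
position: [600.2, -98.1, 183.5]
ee_rot: [-0.679, 0.734, -0.0, 0.0]
contact_force: [0.9, -0.1, 1.3]
gripper_width: 11.0
```

```bash
python3 f.py
```

```text
19.8 F [ 0.2  -0.1   1.73] T [ 0.091  0.102 -0.002] pos [600.17 -98.08 183.43] 10.7 yaw [-0.9971  0.0767 -0.0011]
```

```bash
cat > ov.py <<'E'
from h import *
import sys
def lines(d,c,yaw,z0,img,off,sc,foot=True):
    a=np.deg2rad(yaw);ex=np.array([np.cos(a),np.sin(a),0]);ey=np.array([-np.sin(a),np.cos(a),0])
    for hx,hy,z,col in((39.3,23.3,z0+40,(0,255,0)),(42.3,26.3,z0+45,(0,0,255))):
        pts=[]
        for sx,sy in((1,1),(1,-1),(-1,-1),(-1,1)):
            p=np.array([c[0],c[1],z])+sx*hx*ex+sy*hy*ey
            u,v=proj(d,p);pts.append(((u-off[0]+.5)*sc,(v-off[1]+.5)*sc))
        cv2.polylines(img,[np.int32(np.round(pts))],True,col,1,cv2.LINE_AA)
S=dict(fx=394.3654942344215,fy=394.3654942344215,cx=306.6454752610282,cy=202.05166599803303,origin=np.array([361.76946569,792.98925152,693.38485378]),orientation=[-0.05123243,0.40585552,0.90216716,-0.13693408])
T=dict(fx=386.09985571188486,fy=386.09985571188486,cx=320.06481653317474,cy=198.83534807864626,origin=np.array([501.72003272,102.06025702,978.59142561]),orientation=[-0.02522151,0.02723818,0.71282897,-0.70035478])
def go(c,yaw,z0,out,tb=(0,0)):
    r=[]
    for nm,d,cc,(u0,v0,w) in(('side1',S,c,(290,112,56)),('top1',T,(c[0]+tb[0],c[1]+tb[1]),(380,155,56))):
        im=cv2.imread('pics/%s.png'%nm);g=np.clip(255*(im/255.)**.5,0,255).astype('uint8')[v0:v0+w,u0:u0+w]
        sc=7;g=cv2.resize(g,None,fx=sc,fy=sc,interpolation=cv2.INTER_CUBIC)
        lines(d,cc,yaw,z0,g,(u0,v0),sc);r.append(g)
    cv2.imwrite(out,np.hstack(r))
if __name__=='__main__':
    go((599.5,-98.5),-4.35,58.5,'pics/ov1.png',(5,0))
E
python3 ov.py
```

```text
(no output)
```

View pics/ov1.png

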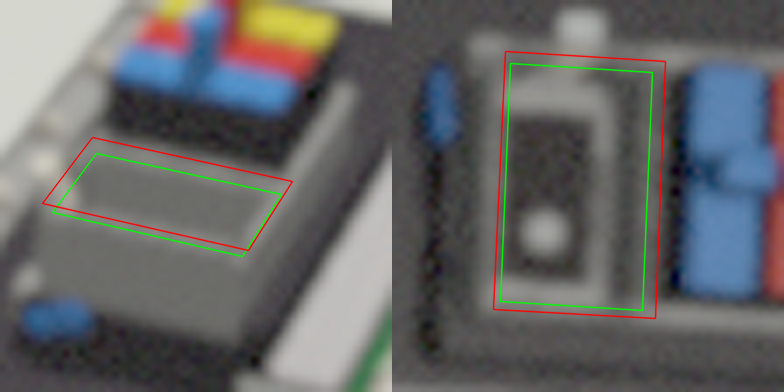

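Run:
```python
from h import *
T=np.load('topW.npy');S=np.load('sideW.npy')
k=np.tan(np.deg2rad(4.35))
for u in (398,402,406,410):
    print('T col',u)
    for v in list(range(159,170))+list(range(194,203)):
        p=T[v,u]; print('  ',v,'y%.0f x@-98 %.1f z %.1f'%(p[1],p[0]-k*(p[1]+98),p[2]))
```

```text
T col 398
   159 y-95 x@-98 666.4 z 37.6
   160 y-95 x@-98 663.6 z 39.4
   161 y-81 x@-98 648.9 z 105.4
   162 y-81 x@-98 647.3 z 101.4
   163 y-82 x@-98 645.2 z 100.2
   164 y-85 x@-98 645.6 z 84.5
   165 y-87 x@-98 645.2 z 73.7
   166 y-90 x@-98 645.1 z 60.1
   167 y-89 x@-98 642.6 z 60.9
   168 y-90 x@-98 640.7 z 57.4
   169 y-89 x@-98 637.7 z 61.0
   194 y-87 x@-98 577.4 z 60.8
   195 y-88 x@-98 575.1 z 59.5
   196 y-88 x@-98 572.8 z 59.4
   197 y-87 x@-98 570.3 z 60.0
   198 y-78 x@-98 564.0 z 103.5
   199 y-78 x@-98 561.6 z 105.4
   200 y-85 x@-98 562.4 z 67.9
   201 y-84 x@-98 559.6 z 73.6
   202 y-83 x@-98 556.9 z 77.9
T col 402
   159 y-104 x@-98 666.5 z 40.2
   160 y-105 x@-98 664.4 z 38.5
   161 y-90 x@-98 649.7 z 103.6
   162 y-91 x@-98 647.7 z 101.8
   163 y-91 x@-98 645.7 z 100.3
   164 y-99 x@-98 650.3 z 61.3
   165 y-99 x@-98 647.9 z 61.6
   166 y-99 x@-98 645.2 z 62.8
   167 y-100 x@-98 643.5 z 58.9
   168 y-99 x@-98 641.0 z 59.1
   169 y-99 x@-98 638.5 z 59.3
   194 y-97 x@-98 577.9 z 61.6
   195 y-97 x@-98 575.9 z 57.9
   196 y-97 x@-98 573.3 z 59.7
   197 y-97 x@-
[... 774 characters left out ...]
@-98 560.5 z 75.5
   202 y-103 x@-98 558.3 z 74.5
T col 410
   159 y-125 x@-98 668.7 z 34.8
   160 y-124 x@-98 665.6 z 38.0
   161 y-119 x@-98 659.1 z 59.5
   162 y-119 x@-98 656.7 z 59.2
   163 y-110 x@-98 647.3 z 97.6
   164 y-110 x@-98 645.0 z 97.4
   165 y-113 x@-98 645.4 z 81.9
   166 y-115 x@-98 644.5 z 73.5
   167 y-119 x@-98 644.8 z 57.7
   168 y-118 x@-98 641.7 z 61.9
   169 y-118 x@-98 639.5 z 60.4
   194 y-117 x@-98 579.3 z 58.4
   195 y-116 x@-98 576.6 z 61.3
   196 y-116 x@-98 574.3 z 60.3
   197 y-116 x@-98 572.0 z 60.0
   198 y-107 x@-98 566.3 z 95.8
   199 y-105 x@-98 563.2 z 104.7
   200 y-110 x@-98 562.7 z 84.9
   201 y-115 x@-98 562.3 z 61.1
   202 y-112 x@-98 558.6 z 76.9
```

Re-reading the depth in the top view gives clean wall faces 78.7 mm apart, which puts the bay centre at x≈601. I'll back off, shift +x and try again.

Emit:
{"api": "move_arm", "payload": {
  "deltas": "0 0 -0.2 0 0 0; 0 -0.1 -0.1 0 0 0; 0 0 0 0 0 0"
}}

```text
clock: 20.18
position: [600.4, -98.1, 185.1]
ee_rot: [-0.679, 0.734, 0.001, -0.0]
contact_force: [-0.2, 1.2, -2.0]
gripper_width: 10.9
```

```bash
python3 f.py
```

```text
20.475 F [ 0.57 -0.31 -2.33] T [ 0.009  0.011 -0.006] pos [600.7  -98.08 185.68] 10.7 yaw [-9.97e-01  7.69e-02  4.00e-04]
```

Emit:
{"api": "move_arm", "payload": {
  "deltas": "0 0 0.15 0 0 0; 0 0 0.15 0 0 0; 0 0 0 0 0 0"
}}

```text
clock: 20.85
position: [600.8, -98.1, 182.6]
ee_rot: [-0.679, 0.734, 0.0, -0.0]
contact_force: [-0.1, 0.4, -2.9]
gripper_width: 11.0
```

```bash
python3 f.py
```

```text
21.15 F [ 0.31  0.04 -2.37] T [-0.016 -0.054 -0.009] pos [600.81 -98.09 182.85] 11.0 yaw [-9.97e-01  7.69e-02 -1.00e-04]
```

It has passed the earlier contact height without force, so I'll continue.

Emit:
{"api": "move_arm", "payload": {
  "deltas": "0 0 0.15 0 0 0; 0 0 0.15 0 0 0; 0 0 0.15 0 0 0; 0 0 0 0 0 0"
}}

```text
clock: 21.65
position: [600.8, -98.1, 178.2]
ee_rot: [-0.679, 0.734, 0.0, -0.0]
contact_force: [0.0, 0.0, -1.1]
gripper_width: 10.6
```

```bash
python3 f.py
```

```text
21.95 F [ 0.11  0.2  -2.96] T [ 0.    -0.114 -0.006] pos [600.81 -98.1  178.34] 11.0 yaw [-0.997   0.0769 -0.    ]
```

Emit:
{"api": "move_arm", "payload": {
  "deltas": "0 -0.04 0.1 0 0 0; 0 0 0.2 0 0 0; 0 0 0.2 0 0 0; 0 0 0.2 0 0 0; 0 0 0.2 0 0 0; 0 0 0 0 0 0"
}}

```text
clock: 22.7
position: [601.1, -98.1, 169.1]
ee_rot: [-0.679, 0.734, 0.0, -0.0]
contact_force: [0.6, -0.2, -3.0]
gripper_width: 10.8
```

```bash
python3 f.py
```

```text
23.0 F [ 0.14 -0.06 -2.66] T [ 0.028 -0.004 -0.007] pos [601.27 -98.12 169.42] 11.1 yaw [-9.97e-01  7.69e-02 -2.00e-04]
```

Emit:
{"api": "move_arm", "payload": {
  "deltas": "0 0 0.2 0 0 0; 0 0 0.2 0 0 0; 0 0 0.2 0 0 0; 0 0 0.2 0 0 0; 0 0 0 0 0 0"
}}

```text
clock: 23.62
position: [601.0, -98.1, 161.0]
ee_rot: [-0.679, 0.734, 0.0, -0.0]
contact_force: [-0.9, 0.0, -1.9]
gripper_width: 10.7
```

```bash
python3 f.py
```

```text
23.925 F [-0.28  0.06 -2.74] T [-0.008 -0.01   0.026] pos [601.25 -98.12 161.41] 10.7 yaw [-9.97e-01  7.69e-02 -2.00e-04]
```

Emit:
{"api": "move_arm", "payload": {
  "deltas": "0 0 0.1 0 0 0; 0 0 0.1 0 0 0; 0 0 0 0 0 0"
}}

```text
clock: 24.3
position: [601.1, -98.1, 159.1]
ee_rot: [-0.679, 0.734, 0.0, -0.0]
contact_force: [0.6, 0.4, -2.1]
gripper_width: 11.1
```

Emit:
{"api": "move_arm", "payload": {
  "deltas": "0 0 0.1 0 0 0; 0 0 0.1 0 0 0; 0 0 0 0 0 0"
}}

```text
clock: 24.68
position: [601.1, -98.1, 157.2]
ee_rot: [-0.679, 0.734, 0.0, -0.0]
contact_force: [-0.1, -0.8, -2.1]
gripper_width: 10.8
```

```bash
python3 f.py
```

```text
24.975 F [ 0.18  0.25 -2.61] T [ 0.013  0.008 -0.013] pos [601.24 -98.12 157.34] 10.7 yaw [-9.97e-01  7.69e-02 -1.00e-04]
```

Emit:
{"api": "move_arm", "payload": {
  "deltas": "0 0 0.1 0 0 0; 0 0 0.1 0 0 0; 0 0 0 0 0 0"
}}

```text
clock: 25.35
position: [600.9, -98.1, 155.5]
ee_rot: [-0.679, 0.734, 0.0, -0.0]
contact_force: [-2.0, 0.4, -0.6]
gripper_width: 11.0
```

Emit:
{"api": "move_arm", "payload": {
  "deltas": "0 0 0.1 0 0 0; 0 0 0.1 0 0 0; 0 0 0 0 0 0"
}}

```text
clock: 25.72
position: [601.0, -98.2, 153.3]
ee_rot: [-0.679, 0.734, 0.0, -0.0]
contact_force: [-1.8, -0.4, 0.2]
gripper_width: 10.7
```

```bash
python3 f.py
```

```text
26.025 F [-2.2   0.07  0.24] T [0.03  0.607 0.017] pos [601.01 -98.14 152.91] 10.9 yaw [-9.97e-01  7.71e-02  7.00e-04]
```

The catch bar has met the latch at TCP z≈156, which puts the floor near 57.5. I'll continue in small steps.

Emit:
{"api": "move_arm", "payload": {
  "deltas": "0 0 0.1 0 0 0; 0 0 0.1 0 0 0; 0 0 0.1 0 0 0; 0 0 0 0 0 0"
}}

```text
clock: 26.52
position: [601.1, -98.1, 149.9]
ee_rot: [-0.679, 0.734, 0.0, -0.0]
contact_force: [-1.2, 0.1, -2.7]
gripper_width: 10.9
```

Emit:
{"api": "move_arm", "payload": {
  "deltas": "0 0 0.1 0 0 0; 0 0 0.1 0 0 0; 0 0 0 0 0 0"
}}

```text
clock: 26.9
position: [601.1, -98.1, 148.2]
ee_rot: [-0.679, 0.734, 0.0, -0.0]
contact_force: [-1.0, 0.2, -2.0]
gripper_width: 10.7
```

```bash
python3 f.py
```

```text
27.2 F [-1.71  0.03 -2.3 ] T [ 0.044  0.608 -0.002] pos [601.15 -98.11 148.24] 10.5 yaw [-9.97e-01  7.69e-02  1.00e-04]
```

Emit:
{"api": "move_arm", "payload": {
  "deltas": "0 0 0.1 0 0 0; 0 0 0.1 0 0 0; 0 0 0 0 0 0"
}}

```text
clock: 27.58
position: [601.1, -98.1, 146.0]
ee_rot: [-0.679, 0.734, 0.0, -0.0]
contact_force: [-0.8, 0.4, -2.4]
gripper_width: 11.0
```

Emit:
{"api": "move_arm", "payload": {
  "deltas": "0 0 0.1 0 0 0; 0 0 0.05 0 0 0; 0 0 0 0 0 0"
}}

```text
clock: 27.95
position: [601.9, -98.1, 145.1]
ee_rot: [-0.679, 0.734, -0.001, 0.001]
contact_force: [0.4, 0.5, -2.4]
gripper_width: 11.0
```

```bash
python3 f.py
```

```text
28.25 F [ 0.26 -0.23 -2.56] T [-0.024 -0.066  0.006] pos [601.55 -98.13 145.04] 10.7 yaw [-9.97e-01  7.68e-02 -9.00e-04]
```

The latch's side force has vanished, so the nose has snapped back. I'll press lightly to confirm it's seated.

Emit:
{"api": "move_arm", "payload": {
  "deltas": "0 0 0.1 0 0 0; 0 0 0.05 0 0 0; 0 0 0 0 0 0"
}}

```text
clock: 28.62
position: [601.6, -98.2, 144.2]
ee_rot: [-0.679, 0.734, -0.001, 0.0]
contact_force: [-1.3, 1.2, 4.8]
gripper_width: 10.6
```

```bash
python3 f.py
```

```text
28.925 F [-1.29  0.26  5.43] T [ 0.241  0.389 -0.016] pos [601.61 -98.21 144.04] 10.5 yaw [-0.9971  0.0767 -0.0012]
```

8 N over 1 mm matches the seal. I'll tug gently upward to check the latch holds.

Emit:
{"api": "move_arm", "payload": {
  "deltas": "0 0 -0.15 0 0 0; 0 0 -0.15 0 0 0; 0 0 0 0 0 0"
}}

```text
clock: 29.3
position: [600.8, -98.1, 145.3]
ee_rot: [-0.679, 0.734, 0.001, -0.0]
contact_force: [0.7, -0.2, -3.0]
gripper_width: 10.7
```

```bash
python3 f.py
```

```text
29.6 F [ 0.91  0.33 -4.42] T [-0.003 -0.358 -0.013] pos [600.86 -98.04 145.52] 11.0 yaw [-0.997   0.0772  0.0012]
```

The upward tug meets resistance of about 1.8 N, so the latch holds. Settling back and releasing.

Emit:
{"api": "move_arm", "payload": {
  "deltas": "0 0 0.15 0 0 0; 0 0 0 0 0 0"
}}

```text
clock: 29.85
position: [600.9, -98.1, 145.0]
ee_rot: [-0.679, 0.734, 0.0, -0.0]
contact_force: [-0.2, -0.7, -1.2]
gripper_width: 10.6
```

Emit:
{"api": "move_arm", "payload": {
  "deltas": "0 0 0 0 0 0; 0 0 0 0 0 0; 0 0 0 0 0 0; 0 0 -2 0 0 0; 0 0 -5 0 0 0; 0 0 -5 0 0 0; -6 0 -1 0 0 0; -6 0 0 0 0 0; -6 0 0 0 0 0",
  "grip": 5
}}

```text
clock: 30.98
position: [615.1, 82.9, 275.5]
ee_rot: [-0.679, 0.734, -0.0, 0.001]
contact_force: [1.4, -0.2, 0.1]
gripper_width: 49.8
```

Run:
```python
from h import *
D=weigh(2,'E',('side','top'))
for n in D: np.save(n+'WE.npy',world(D[n]))
o=[]
for n,(u,v) in(('side',(315,132)),('top',(405,182))):
    g=np.clip(255*(D[n]['pixels']/255.)**.5,0,255).astype('uint8')
    o.append(cv2.resize(g[v-28:v+28,u-28:u+28],(400,400),interpolation=cv2.INTER_CUBIC))
cv2.imwrite('pics/c8.png',np.hstack(o))
plan((447.7,165.5,200),199.3,10)
```

```text
clock 31.075 F [ 0.63  1.12 -0.62] +- [0.19 0.98 0.04] w 50.1 pos [615.3  86.4 274.5]
pos [615.3  86.4 274.5] yang 175.93 tilt [ 5.e-04  9.e-04 -1.e+00] turn about tool z -0.4078 shift after turn cm [-12.998  13.204   7.46 ] rows>= 4
-0.67 1.73 0.75 0 0 -0.041; -0.74 1.70 0.75 0 0 -0.041; -0.81 1.67 0.75 0 0 -0.041; -0.88 1.63 0.75 0 0 -0.041; -0.94 1.60 0.75 0 0 -0.041; -1.01 1.56 0.75 0 0 -0.041; -1.07 1.51 0.75 0 0 -0.041; -1.13 1.47 0.75 0 0 -0.041; -1.19 1.42 0.75 0 0 -0.041; -1.24 1.37 0.75 0 0 -0.041
```

View pics/c8.png

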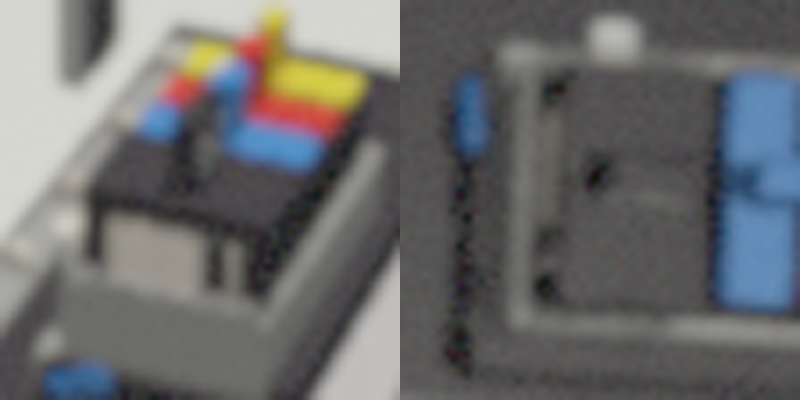

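The cartridge is seated in the bay: black top in the side crop at (190,180), latch cap in the top crop at (612,35). Next I'll check its height offline and go to A.

Run:
```python
from h import *
for n,c in(('top',(605.5,-98)),('side',(601,-98))):
    W=np.load(n+'WE.npy');m=(abs(W[...,0]-c[0])<30)&(abs(W[...,1]-c[1])<17)&(W[...,2]>115)&(W[...,2]<150);print(n,m.sum(),np.median(W[m][:,2]), np.median(W[m],0))
    m=(abs(W[...,0]-c[0]-50)<10)&(abs(W[...,1]-c[1])<9)&(W[...,2]>85);print('latch',W[m].round(0).tolist()[:14])
    W0=np.load(n+'W.npy');m=(abs(W0[...,0]-c[0]-50)<10)&(abs(W0[...,1]-c[1])<9)&(W0[...,2]>85);print('latch0',W0[m].round(0).tolist()[:14])
```

```text
top 339 138.90397314440872 [604.42180522 -96.45930166 138.90397314]
latch [[659.0, -97.0, 105.0], [659.0, -99.0, 106.0], [659.0, -101.0, 106.0], [659.0, -104.0, 106.0], [659.0, -106.0, 105.0], [657.0, -97.0, 103.0], [657.0, -99.0, 105.0], [657.0, -102.0, 103.0], [657.0, -104.0, 105.0], [657.0, -107.0, 103.0], [655.0, -97.0, 103.0], [655.0, -99.0, 105.0], [655.0, -102.0, 103.0], [654.0, -103.0, 106.0]]
latch0 [[659.0, -97.0, 106.0], [659.0, -99.0, 105.0], [659.0, -102.0, 105.0], [659.0, -104.0, 105.0], [659.0, -106.0, 105.0], [657.0, -97.0, 105.0], [657.0, -99.0, 105.0], [657.0, -102.0, 104.0], [657.0, -104.0, 106.0], [657.0, -106.0, 105.0], [655.0, -97.0, 105.0], [655.0, -100.0, 104.0], [654.0, -101.0, 105.0], [655.0, -104.0, 103.0]]
side 145 136.79232684669694 [594.77381404 -94.00193596 136.79232685]
latch [[655.0, -104.0, 102.0], [652.0, -105.0, 102.0], [649.0, -106.0, 102.0], [655.0, -97.0, 103.0], [653.0, -98.0, 103.0], [649.0, -96.0, 105.0], [648.0, -103.0, 100.0], [655.0, -97.0, 99.0], [651.0, -94.0, 102.0], [649.0, -97.0, 101.0], [646.0, -96.0, 102.0], [649.0, -96.0, 98.0], [644.0, -89.0, 103.0], [644.0, -90.0, 100.0]]
latch0 [[654.0, -102.0, 103.0], [652.0, -104.0, 103.0], [649.0, -104.0, 103.0], [656.0, -99.0, 101.0], [653.0, -100.0, 101.0], [650.0, -99.0, 103.0], [647.0, -100.0, 103.0], [654.0, -94.0, 101.0], [652.0, -97.0, 100.0], [649.0, -96.0, 102.0], [648.0, -102.0, 98.0], [645.0, -103.0, 98.0], [650.0, -99.0, 96.0], [644.0, -90.0, 103.0]]
```

Emit:
{"api": "move_arm", "payload": {
  "deltas": "-0.67 1.73 0.75 0 0 -0.041; -0.74 1.70 0.75 0 0 -0.041; -0.81 1.67 0.75 0 0 -0.041; -0.88 1.63 0.75 0 0 -0.041; -0.94 1.60 0.75 0 0 -0.041; -1.01 1.56 0.75 0 0 -0.041; -1.07 1.51 0.75 0 0 -0.041; -1.13 1.47 0.75 0 0 -0.041; -1.19 1.42 0.75 0 0 -0.041; -1.24 1.37 0.75 0 0 -0.041; 0 0 0 0 0 0; 0 0 0 0 0 0"
}}

```text
clock: 32.58
position: [448.5, 161.3, 200.4]
ee_rot: [0.814, -0.58, 0.0, -0.001]
contact_force: [1.2, -0.3, 0.4]
gripper_width: 50.0
```

Run:
```python
from h import *
plan((448.4,166,84),199.4)
```

```text
pos [448.5 161.3 200.4] yang -160.94 tilt [ 1.2e-03  4.0e-04 -1.0e+00] turn about tool z -0.006 shift after turn cm [-0.445 -0.131 11.637] rows>= 2
```

The latch is back at its rest position in both cameras. Grasping A.

Emit:
{"api": "move_arm", "payload": {
  "deltas": "-0.44 -0.13 3 0 0 -0.006; 0 0 4 0 0 0; 0 0 3 0 0 0; 0 0 1.6 0 0 0; 0 0 0 0 0 0; 0 0 0 0 0 0"
}}

```text
clock: 33.33
position: [448.6, 166.2, 84.6]
ee_rot: [0.816, -0.578, 0.0, -0.001]
contact_force: [-0.4, 0.0, 0.5]
gripper_width: 50.2
```

Emit:
{"api": "move_arm", "payload": {
  "deltas": "0 0 0 0 0 0; 0 0 0 0 0 0; 0 0 0 0 0 0; 0 0 0 0 0 0; 0 0 0 0 0 0; 0 0 -2 0 0 0; 0 0 -4 0 0 0; 0 0 -4 0 0 0; 0 0 0 0 0 0; 0 0 0 0 0 0",
  "grip": 0
}}

```text
clock: 34.58
position: [446.7, 165.5, 182.7]
ee_rot: [0.816, -0.578, -0.001, 0.001]
contact_force: [-0.2, -0.6, -1.1]
gripper_width: 11.1
```

Run:
```python
from h import *
D=weigh(2,'F',('side',))
plan((640,201,185),180.5,6)
```

```text
clock 34.675 F [ 0.02 -0.37 -1.85] +- [0.13 0.25 0.33] w 11.2 pos [446.6 165.3 182.2]
pos [446.6 165.3 182.2] yang -160.59 tilt [-0.0031 -0.0019 -1.    ] turn about tool z 0.33 shift after turn cm [ -3.399 -19.367  -0.349] rows>= 4
0.51 -3.24 -0.06 0 0 0.055; 0.33 -3.26 -0.06 0 0 0.055; 0.15 -3.27 -0.06 0 0 0.055; -0.03 -3.28 -0.06 0 0 0.055; -0.21 -3.27 -0.06 0 0 0.055; -0.39 -3.25 -0.06 0 0 0.055
```

Emit:
{"api": "move_arm", "payload": {
  "deltas": "0.51 -3.24 0 0 0 0.055; 0.33 -3.26 0 0 0 0.055; 0.15 -3.27 0 0 0 0.055; -0.03 -3.28 0 0 0 0.055; -0.21 -3.27 0 0 0 0.055; -0.39 -3.25 0 0 0 0.055; 0 0 0 0 0 0; 0 0 0 0 0 0; 0 0 0 0 0 0"
}}

```text
clock: 35.8
position: [640.0, 201.5, 183.5]
ee_rot: [0.71, -0.704, -0.0, 0.001]
contact_force: [0.9, 0.1, -1.1]
gripper_width: 10.8
```

Run:
```python
from h import *
D=weigh(1,'G',('side',))
plan((640,201,90),180.5)
```

```text
clock 35.85 F [ 0.42  0.   -1.52] +- [0. 0. 0.] w 10.9 pos [640.2 201.7 183.9]
pos [640.2 201.7 183.9] yang -179.45 tilt [-4.e-04 -1.e-04 -1.e+00] turn about tool z 0.0008 shift after turn cm [0.066 0.015 9.386] rows>= 2
```

View pics/side_G.png

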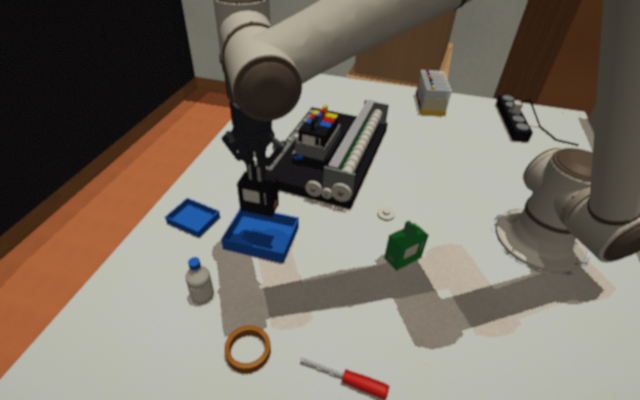

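The spent cartridge hangs over the larger tray (tray at (262,233), cart at (258,192)). Lowering it.

Emit:
{"api": "move_arm", "payload": {
  "deltas": "0.06 0 2 0 0 0; 0 0 3 0 0 0; 0 0 2.5 0 0 0; 0 0 1.2 0 0 0; 0 0 0.3 0 0 0; 0 0 0 0 0 0; 0 0 0 0 0 0"
}}

```text
clock: 36.72
position: [641.6, 201.4, 95.1]
ee_rot: [0.71, -0.704, 0.0, -0.001]
contact_force: [0.2, -0.8, -0.7]
gripper_width: 11.0
```

Emit:
{"api": "move_arm", "payload": {
  "deltas": "0 0 0.15 0 0 0; 0 0 0.15 0 0 0; 0 0 0.1 0 0 0; 0 0 0 0 0 0"
}}

```text
clock: 37.22
position: [640.9, 201.1, 89.6]
ee_rot: [0.71, -0.704, -0.0, 0.0]
contact_force: [0.0, -0.9, -0.9]
gripper_width: 11.1
```

```bash
python3 f.py
```

```text
37.525 F [ 0.12 -0.2  -1.1 ] T [-0.004  0.001 -0.021] pos [640.98 201.15  89.86] 11.1 yaw [-1.0e+00 -9.1e-03 -1.0e-04]
```

Emit:
{"api": "move_arm", "payload": {
  "deltas": "0 0 0.1 0 0 0; 0 0 0.1 0 0 0; 0 0 0 0 0 0"
}}

```text
clock: 37.9
position: [641.1, 201.1, 88.5]
ee_rot: [0.71, -0.704, 0.0, -0.0]
contact_force: [-0.8, -0.3, 3.1]
gripper_width: 10.9
```

```bash
python3 f.py
```

```text
38.2 F [-1.58 -0.62  4.81] T [-0.11   0.569  0.004] pos [641.14 201.17  88.53] 10.6 yaw [-1.0e+00 -9.2e-03 -7.0e-04]
```

It's standing on the tray floor. I'll release and retreat straight up.

Emit:
{"api": "move_arm", "payload": {
  "deltas": "0 0 -0.05 0 0 0; 0 0 0 0 0 0; 0 0 0 0 0 0; 0 0 -2 0 0 0; 0 0 -5 0 0 0; 0 0 -6 0 0 0; 0 5 -4 0 0 0; 0 5 0 0 0 0; 0 5 0 0 0 0; 0 5 0 0 0 0; 0 0 0 0 0 0; 0 0 0 0 0 0",
  "grip": 5
}}

```text
clock: 39.7
position: [442.5, 199.7, 257.8]
ee_rot: [0.71, -0.704, 0.0, -0.001]
contact_force: [-0.5, 0.3, -0.8]
gripper_width: 49.8
```

Run:
```python
from h import *
def rect(P):
    r=cv2.minAreaRect(P[:,:2].astype(np.float32)); return np.round(r[0],1),np.round(r[1],1),round(r[2],1)
D=weigh(2,'H',('side','top'))
for n in D:
    W=world(D[n]);m=(abs(W[...,0]-642)<60)&(abs(W[...,1]-201)<50)&(W[...,2]>75)&(W[...,2]<92)
    print(n,m.sum(),rect(W[m]) if m.sum()>4 else '',np.median(W[m][:,2]))
    m=(abs(W[...,0]-603)<30)&(abs(W[...,1]+98)<17)&(W[...,2]>115)&(W[...,2]<150)
    if m.any(): print('bay cart z',np.median(W[m][:,2]))
cv2.imwrite('pics/H.png',np.vstack([D['side']['pixels'][60:360],D['top']['pixels'][40:330]]))
```

```text
clock 39.8 F [0.15 0.54 0.27] +- [0.09 0.39 0.11] w 49.9 pos [443.  199.6 257.2]
side 449 (array([640.5, 200.4]), array([76.7, 48.6]), 0.9) 80.35953962112876
bay cart z 137.02798645775442
top 536 (array([645.1, 199.6]), array([76.6, 44. ]), 0.7) 82.98254809459638
bay cart z 139.0228943336033
```

View pics/H.png

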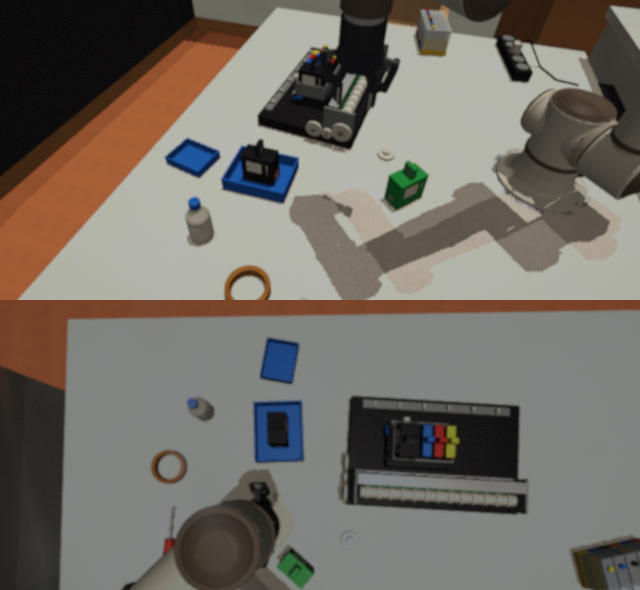

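The combined view shows the spent cartridge upright in the larger tray (260,160 in the side half), the full one in the bay (405,440 in the top half), and the other things where they were. Handing in.

```bash
python3 -c "
from h import *
print(arm.job_done()); print(telemetry.read_state()['clock'])"
```

```text
the job is handed in; nothing more can be done
None
the job is handed in; nothing more can be done
```

The full cartridge is latched in the bay and the spent one stands upright in the larger blue tray. I handed the job in at about 40 s, and it gives no verdict.

- **Weighing:** the cartridge that started farther to the left (+y) read about 2.5 N lifted, the other about 1.1 N, so I took the first as the full one.
- **Fitting the full one:** my first position estimate was about 1.5 mm short, so it caught on the mouth of the bay, pushing back with at most about 9 N. I backed off, shifted it and lowered it freely. The latch's resistance rose to about 3 N, and its side push then vanished as it snapped.
- **Seating:** a light press met the seal at about 8 N per mm. I did not press on to the hard stop. A gentle upward tug met about 1.8 N of resistance, and the latch stands where it was at rest.
- **Placing the spent one:** it stands squarely in the middle of the tray; both cameras show its top level, at the height expected for standing on the tray floor.
- **Other things:** the green cartridge, the smaller tray and the rest look unmoved in the last pictures. The arm hid part of the screwdriver in the last top view.
- **Disagreement:** the top camera read about 4–5 mm too far in x compared with the side camera. The gripper position agreed with the side camera, so I corrected for that.

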